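Hang the ring spanner on the latched hook under the locker's low roof

TASK

Put the ring spanner away: hang it by its ring on the safety hook deep inside the grey tool locker, getting the ring in tilted under the front header, past the sprung latch and down onto the hook, and leave it hanging straight down, its swing died away, with the latch closed behind it. The hook is only bolted to thin sheet steel and its depth varies, so feel for it gently and never push on the locker or its hook with more than about 15 N (1.5 kg); leave the screwdriver and the loose teal handle in front of the locker where they are.

Things in the scene. Friction and masses are not known exactly. Their poses are not given: they have to be found in the camera images.
- spanner: Steel ring spanner, 214 mm long, 0.11 kg, lying flat. Black rubber grip 76 long, 21 wide, 14 thick; flat shank 14 wide, 7 thick; closed ring 33 outer, 20 hole diameter, 9 thick. Origin: middle of the grip's underside, 38 mm from the tail end. +x runs along it to the ring (centre at x = 160 mm); z is normal to the flat, up as it lies.
- spanner_ring (a point): Centre of the spanner's ring, 160 mm along +x and 5.5 mm along +z from the spanner's origin; same axes.
- spanner_grip (a point): Middle of the spanner's grip, 7 mm above its underside: the place to take it, across the 21 mm width; same axes. Let go while slanting, the hung spanner swings to and fro for a few seconds.
- locker: Open-fronted grey steel tool locker screwed to the bench, 260 wide, 165 deep, 276 mm high. Origin: middle of the lower front edge, at bench height; +x points straight in, y left across the front, z up. Opening 232 mm wide; inner floor at z = 6, inside of the back at x = 162. Hex keys in a clip on the back panel at y = 50 to 110 reach forward to x = 122 mm.
- locker_header (a point): Middle of the lower edge of the header that closes the top of the locker's front: 234 mm above the bench, 0 to 12 mm deep. Everything goes in below it. The prong's tip is 8 mm higher than this edge, so a level spanner cannot get over it; tilted ring-up by 20 to 30 degrees it can.
- locker_roof (a point): Underside of the low roof, 273 mm above the bench, 31 mm over the prong's tip; locker axes. In a slot here sits the hook's bolt: its nut on the roof's upper side shows from above and stands 35 mm behind the prong, directly over the shank.
- locker_hook_middle (a point): Mid-range place of the hook's prong, level with the arm's top (z = 226), 94 mm in; locker axes. Hook of 8 mm round bar: shank down from the roof, arm forward, prong turned up 16 mm at its front. It is bolted in a slot: the real prong is rigid up to 24 mm nearer or deeper than this point, not measured, to be found by feel. Hung, the ring's centre is about 10 mm below this level.
- latch (a joint): Sprung flat latch from a pin on the shank, 36 mm above the arm, down to the prong's tip. 0 = closed; to 0.8 rad as pushed in; springs back. A tilted ring coming in just over the tip first pushes it (1 to 3 N), then stops firmly as the ring's near side meets the prong: there it is over the prong and can be let down the 27 mm gap. A ring down on the arm lets the latch close over it.
- screwdriver: Red-handled cross-point screwdriver, 201 mm long, 26 mm thick, lying loose beyond the spanner; a bystander. Origin: middle of its underside.
- grip_1: Loose teal tool handle, 170x31x23 mm, lying along the front edge of the bench, in front of and left of the locker (a like one beside the jig is fixed); a bystander. Origin: middle of its underside.

How it is judged:
On the way:
1. inside the locker, the ring pushes the hook's latch in (x of spanner_ring in the frame of locker above 0.05 m and value of joint latch above 0.15 rad), for 0.05 s.
At the end, for the whole second after the job is handed in: The spanner hangs on the locker's hook: ring centre 208 to 222 mm above the bench, 60 to 155 mm behind the front, within 20 mm of the middle; spanner within 0.3 rad of plumb, ring up, hardly swinging (below 0.2 m/s and 1.5 rad/s); latch closed (below 0.12 rad) (x of spanner_ring in the frame of locker between 0.06 and 0.155 m and y of spanner_ring in the frame of locker between -0.02 and 0.02 m and value of joint latch below 0.12 rad and z of spanner_ring in the frame of locker between 0.208 and 0.222 m and angle between spanner's own x axis and vertical below 0.3 rad and linear speed of spanner below 0.2 m/s and angular speed of spanner below 1.5 rad/s); the robot touches nothing.
It fails at once if the locker or its hook is pushed with more than 15 N (contact force between locker and anything else above 15 N).
It fails at once if the screwdriver or the loose handle is moved by more than 30 mm (distance of any of screwdriver, grip_1 from where it was at the start of the episode above 0.03 m).
It also fails if it takes over 64 s, if anything falls off the work surface, if the arm or the gripper's body presses on something with over 40 N, if the wrist force passes 120 N, or if a joint passes its speed limit or range.

ROBOT

A 6-joint arm with a two-finger parallel gripper is mounted at the origin on a cart in front of the work surface, level with it; the furniture and walls round the work are solid. World frame = base frame: x ahead of the robot, y to its left, z up, the work surface at z = 0. Lengths are in m, angles in rad, forces in N, time in s.
With the tool pointing down it reaches from about 0.3 to 0.875 m from the base axis. Payload 6.4 kg.
Tool frame: the origin (TCP) lies at the very end of the fingers, on their centre line; the grasp point (between the pads) lies ctrl.grip_point_offset behind it (ctrl.grip_point_offset is the distance from the TCP to the grasp point, in m); z points along the fingers, x is the direction in which the jaws open and shut, and the axes are right-handed (so a half turn about z gives the same grasp; the last joint's range is limited). The gripper opens to 85 mm and grips with 20 to 120 N. Pads are 22 mm wide; open, the fingers measure 114 mm over their backs; the gripper's body (76 mm by 85 mm) begins 54 mm behind the grasp point. The pads swing forward as they close: fully open they stand 13 mm farther back than shut.
Start: joints at [-1.385, 0.181, 1.607, -0, 1.354, -0.206], TCP at [0.22, -0.531, 0.231] pointing down, gripper open.
Joint ranges: [-2.99, 2.99], [-0.89, 2.07], [0.3, 2.58], [-1.14, 4.28], [0, 2.63], [-3.12, 3.12]. Speed limits (rad/s): [2.57, 2.57, 3.01, 3.14, 3.14, 3.14].

INTERFACE

Orientations are given as a unit quaternion [w, x, y, z].
In Python, from bench import get_obs, viewer, workorder, ctrl gives the robot as it stands. The module is installed in compiled form; this text tells all that it offers.
- The arm moves only by the tool move_arm, never from a script. Its argument "increments" is a list of rows, each an object of numbers: "tx", "ty", "tz": the shift along the tool's x, y, z in m; "turn": the turn about the tool's z in degrees. A call has 1 to 20 rows; each row is the pose to reach, as a shift and turn from the pose commanded when the call began, along the tool's axes at that moment; what a row does not reach only later rows make up. A row lasts 1/12 s, in which the tool goes at most 41.7 mm and 7.16 degrees, less where a joint would pass 70% of its speed; a pose out of reach is approached as far as the arm can. A call with a gripper value outside its range is refused whole. "gripper" is the opening, from 0 (shut) to 1 (fully open), set as the call begins (left out, the last holds). The fingers move at their own pace and stop on an object; the grip force is fixed at half the most. Time passes only in rows, so rows that repeat a pose let the fingers close. It gives the time, the measured TCP pose, the force and the opening at its end, in the units of the state.
- get_obs(): the state, without advancing time (a new reading comes with each control period).
- viewer.camera(name): name is "side" or "top" or "wrist"; returns (picture, depth): 384x512x3 uint8, red, green, blue; 384x512 float32, m along the optical axis (not along the pixel's ray), 0 where there is no reading.
- viewer.get_calibration(name): a dict with "intrinsics" (3x3 intrinsics, pixels), "origin" and "attitude" of the camera in the world. Camera axes: x right, y up, looking along -z (the intrinsics and any distortion apply to the point x, -y, -z); pixel columns grow to the right and rows downward; lengths in m; the calibration is good to about 2 mm. A picture is of the moment at which its call begins: read the wrist's pose just before it. get_calibration takes no time and is no camera call; for the wrist camera it gives the pose at the moment of the call.
- workorder.hand_in(): hands the job in, once; it reports no verdict.
The state is a dict: "time_s": time; "q": joint angles; "dq": joint speeds; "joint_efforts": joint torques, N m; "eef_pos": TCP position; "eef_rot": TCP orientation; "wrist_force": force on the tool from outside, world axes, zero at the start; "torque": the same for the moment, N m; "opening": opening from 0.0 (shut) to 1.0 (fully open).
Only numpy, scipy, OpenCV 4.12 (cv2) and the standard library are available. Lean on these libraries where they do the work, as an engineer would, in place of code of your own. Each camera call takes 0.05 s, during which the arm holds its last target.

## Working session

There is one attempt and no reset: what is moved stays moved. The work goes in short steps, Python scripts to look and compute and a tool call to move; the robot and the scene stay as the last step left them, time stands still between calls to the robot, and variables do not carry over. Pictures are saved under pics/ and viewed, and the job is handed in when it is done.

Besides the shell and the picture viewer there is one more tool, called by a JSON object that holds its "name" and its "arguments", one argument or row to a line. move_arm: Moves the arm, as the interface text tells. Its arguments: {"type":"object","properties":{"increments":{"type":"array"},"gripper":{"type":"number"}},"required":["increments"]}

```bash
mkdir -p pics; cat > h.py <<'E'
import numpy as np, cv2
from bench import get_obs, viewer, workorder, ctrl
E
python3 - <<'E'
from h import *
o=get_obs(); print(o); print(ctrl.grip_point_offset)
for n in ["side","top","wrist"]:
    c=viewer.get_calibration(n); print(n,c)
    p,d=viewer.camera(n); np.savez(f"pics/{n}0.npz",p=p,d=d,K=c["intrinsics"],o=c["origin"],a=c["attitude"])
    cv2.imwrite(f"pics/{n}0.png",p[...,::-1])
E
```

```text
{'time_s': 0.0, 'q': array([-1.38530462e+00,  1.81543888e-01,  1.60802341e+00, -4.00987194e-05,
        1.35377655e+00, -2.06284946e-01]), 'dq': array([ 7.53658665e-04,  1.05264716e-03,  1.19632734e-03, -2.47802758e-05,
       -8.40020616e-04,  7.51420698e-04]), 'joint_efforts': array([-1.44216036e-03, -4.44880557e+01, -3.51339984e+01, -4.07304997e-04,
        9.18857491e-03, -3.11488350e-05]), 'eef_pos': array([ 0.21946051, -0.53087025,  0.2303751 ]), 'eef_rot': array([-6.11844102e-04,  8.31215376e-01, -5.55949846e-01, -6.26652585e-04]), 'wrist_force': array([-0.5128424 ,  0.09371966, -0.20730754]), 'torque': array([-0.06013418, -0.01930602, -0.04040671]), 'opening': 1.000531577759866}
0.0187
side {'intrinsics': array([[418.25872029,   0.        , 247.53815352],
       [  0.        , 418.25872029, 194.65641189],
       [  0.        ,   0.        ,   1.        ]]), 'origin': array([ 0.57463414, -0.69779017,  0.84030581]), 'attitude': array([0.89927213, 0.43670468, 0.00440138, 0.02406838])}
top {'intrinsics': array([[440.15164608,   0.        , 261.02730983],
       [  0.        , 440.15164608, 188.57703266],
       [  0.        ,   0.        ,   1.        ]]), 'origin': array([0.3388097 , 0.17465958, 1.37422448]), 'attitude': array([-0.70235987, -0.06252353,  0.06341746,  0.70622918])}
wrist {'intrinsics': array([[340.0639278 ,   0.        , 250.29668351],
       [  0.        , 340.0639278 , 183.60996463],
       [  0.        ,   0.        ,   1.        ]]), 'origin': array([ 0.28972009, -0.50146354,  0.37303008]), 'attitude': array([ 0.82152725, -0.12661988,  0.08595499, -0.54924687])}
```

View pics/side0.png

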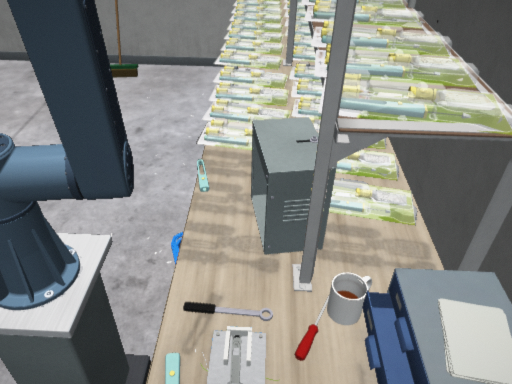

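View pics/top0.png

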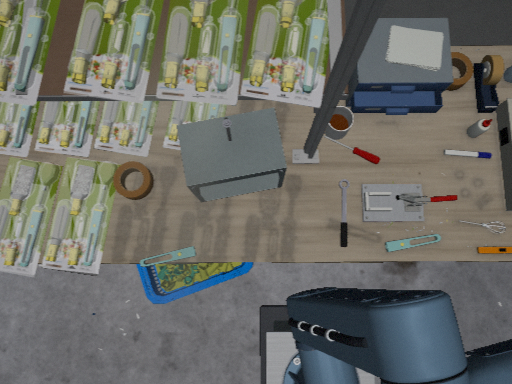

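View pics/wrist0.png

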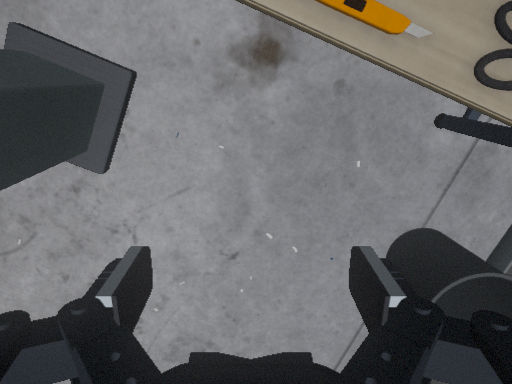

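The side view shows the spanner (grip about (198,308), ring (266,314)) in front of the jig, with the screwdriver and mug beyond it and the locker at (290,185). The top view shows the spanner vertical at column 344, and the locker front facing the robot, slightly yawed. Next I'll measure the poses and heights.

```bash
cat >> h.py <<'E'
from scipy.spatial.transform import Rotation as R
def Rq(q): return R.from_quat([q[1],q[2],q[3],q[0]]).as_matrix()
def cloud(d,c):
    K=c["intrinsics"];v,u=np.mgrid[0:d.shape[0],0:d.shape[1]]
    x=(u-K[0,2])/K[0,0]*d; y=-(v-K[1,2])/K[1,1]*d
    return np.stack([x,y,-d],-1)@Rq(c["attitude"]).T+c["origin"]
def load(n):
    z=np.load(f"pics/{n}.npz"); return z["p"],z["d"],dict(intrinsics=z["K"],origin=z["o"],attitude=z["a"])
def proj(P,c):
    p=(np.atleast_2d(P)-c["origin"])@Rq(c["attitude"]);K=c["intrinsics"]
    return np.stack([K[0,0]*p[:,0]/-p[:,2]+K[0,2],-K[1,1]*p[:,1]/-p[:,2]+K[1,2]],1)
def snap(n,tag):
    c=viewer.get_calibration(n);p,d=viewer.camera(n)
    np.savez(f"pics/{tag}.npz",p=p,d=d,K=c["intrinsics"],o=c["origin"],a=c["attitude"]);cv2.imwrite(f"pics/{tag}.png",p[...,::-1]);return p,d,c
E
python3 - <<'E'
from h import *
p,d,c=load("top0");C=cloud(d,c)
for n,(u,v) in dict(ring=(343,184),tail=(344,243),bench=(320,210),boxtop=(415,45),boxlip=(398,103),mugrim=(330,120),jig=(372,215),jigR=(440,200),lockroof=(225,150),plate=(300,156)).items(): print(n,C[v,u].round(4))
# locker roof corners
m=((C[...,2]>.26)&(C[...,2]<.29)); m[:100]=0;m[:,300:]=0
cs,_=cv2.findContours(m.astype(np.uint8),0,1);k=max(cs,key=cv2.contourArea)
r=cv2.minAreaRect(C[...,:2][m].astype(np.float32)*1000);print(r,cv2.boxPoints(r))
# spanner
s=(C[...,2]>.004)&(C[...,2]<.03)
reg=np.zeros_like(s);reg[175:250,335:352]=1
q=C[s&reg];print(len(q),q.min(0),q.max(0))
# height map picture
z=np.clip(C[...,2]/.3*255,0,255).astype(np.uint8);cv2.imwrite("pics/hm.png",cv2.applyColorMap(z,cv2.COLORMAP_JET))
g=p[95:265,270:512];cv2.imwrite("pics/topz.png",cv2.resize(g,None,fx=3.2,fy=3.2,interpolation=2)[...,::-1])
g=p[100:210,170:300];cv2.imwrite("pics/topl.png",cv2.resize(g,None,fx=5,fy=5,interpolation=2)[...,::-1])
E
```

```text
ring [ 0.6002 -0.0887 -0.0014]
tail [ 0.4127 -0.0817  0.0138]
bench [ 0.5174 -0.0133 -0.0029]
boxtop [ 0.9631 -0.2696  0.2099]
boxlip [ 0.8406 -0.2547  0.076 ]
mugrim [0.6841 0.0079 0.373 ]
jig [ 0.4991 -0.173   0.0106]
jigR [ 0.534  -0.3579  0.0848]
lockroof [0.6376 0.2648 0.2782]
plate [0.6918 0.0465 0.0017]
((649.4354248046875, 248.80563354492188), (169.041015625, 260.278076171875), 10.71527099609375) [[542.19214 360.9607 ]
 [590.5852  105.22102]
 [756.6787  136.65057]
 [708.28564 392.39026]]
419 [ 0.39769455 -0.1133566   0.00400886] [ 0.62489402 -0.05632924  0.02009663]
```

View pics/topz.png

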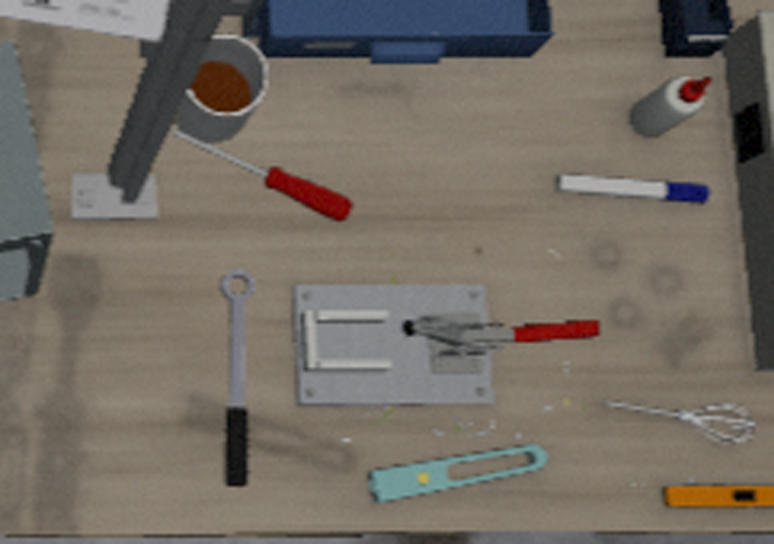

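View pics/topl.png

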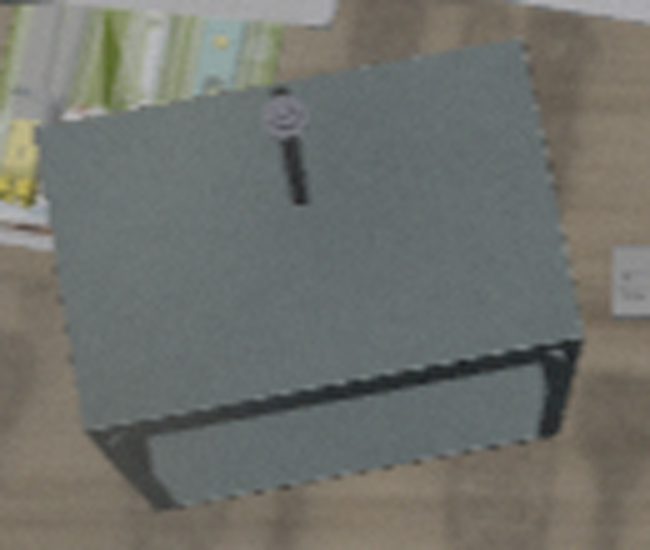

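```bash
python3 - <<'E'
from h import *
p,d,c=load("top0");C=cloud(d,c)
def ray(u,v,z,c):
    K=c["intrinsics"];r=Rq(c["attitude"])@np.array([(u-K[0,2])/K[0,0],-(v-K[1,2])/K[1,1],-1]);return c["origin"]+r*(z-c["origin"][2])/r[2]
# locker roof by precise corner fit from image quad: zoom corners
o=np.array([170,100]);
for n,q in dict(FL=(90,430),FR=(580,338),BR=(522,40),BL=(38,125)).items(): print(n,ray(*(o+(np.array(q)+.5)/5-.5),.276,c).round(4))
nut=ray(*(o+np.array([287,117])/5),.281,c);print("nut",nut)
a=np.radians(10.7);F=np.array([.5664,.2331]);ex=np.array([np.cos(a),np.sin(a)]);ey=np.array([-ex[1],ex[0]])
print((nut[:2]-F)@ex,(nut[:2]-F)@ey)
# spanner with colour: grip dark
hsv=cv2.cvtColor(p,cv2.COLOR_RGB2HSV)
reg=np.zeros(p.shape[:2],bool);reg[215:250,336:352]=1
m=reg&(hsv[...,2]<70);v,u=np.nonzero(m);P=np.array([ray(a,b,.014,c) for a,b in zip(u,v)]);r=cv2.minAreaRect((P[:,:2]*1000).astype(np.float32));print(len(u),r,P.mean(0))
ring=ray(*(np.array([237.5,285])/3.2+[270,95]),.009,c);print("ring",ring)
hd=hsv[196:206,425:465,0];print(C[200,425:462:3].round(3))
ps,ds,cs=load("side0");Cs=cloud(ds,cs)
for n,(u,v) in dict(jig=(225,360),tail=(187,307),ring=(261,314),box=(430,300),mug=(347,278)).items(): print(n,Cs[v,u].round(4))
cv2.imwrite("pics/sidez.png",cv2.resize(ps[90:384,150:400],None,fx=2,fy=2,interpolation=2)[...,::-1])
E
```

```text
FL [0.5455 0.359  0.276 ]
FR [0.592  0.1095 0.276 ]
BR [0.7524 0.1375 0.276 ]
BL [0.7072 0.39   0.276 ]
nut [0.70805574 0.25895298 0.281     ]
0.1439927735187189 -0.0008972737807144542
154 ((440.3421936035156, -81.26665496826172), (21.61843490600586, 74.0551986694336), 87.85790252685547) [ 0.43953188 -0.08117326  0.014     ]
ring [ 0.59795961 -0.09055965  0.009     ]
[[ 0.537 -0.321  0.066]
 [ 0.537 -0.331  0.063]
 [ 0.537 -0.338  0.068]
 [ 0.536 -0.344  0.074]
 [ 0.535 -0.352  0.078]
 [ 0.534 -0.358  0.085]
 [ 0.534 -0.367  0.085]
 [ 0.534 -0.376  0.084]
 [ 0.533 -0.383  0.088]
 [ 0.532 -0.388  0.096]
 [ 0.532 -0.396  0.099]
 [ 0.546 -0.449  0.002]
 [ 0.546 -0.458  0.002]]
jig [ 0.516  -0.2276  0.0286]
tail [ 0.413  -0.09    0.0154]
ring [ 0.5889 -0.0946  0.0082]
box [ 0.9043 -0.1833  0.1989]
mug [ 0.7877 -0.0348  0.0803]
```

View pics/sidez.png

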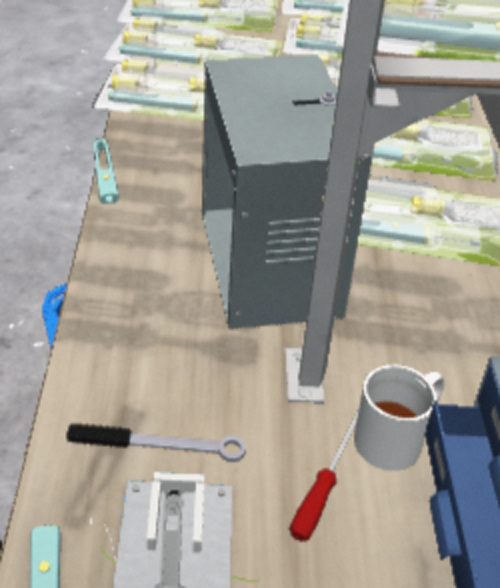

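```bash
cat >> h.py <<'E'
# locker frame
YAW=np.radians(10.55);F=np.array([.5685,.2340]);EX=np.array([np.cos(YAW),np.sin(YAW)]);EY=np.array([-EX[1],EX[0]])
def LW(x,y): return F+x*EX+y*EY
def rel(target,yyaw_deg=None):
    o=get_obs();M=Rq(o["eef_rot"]);dl=M.T@(np.array(target)-o["eef_pos"])
    yy=np.degrees(np.arctan2(M[1,1],M[0,1]))
    t=0 if yyaw_deg is None else -((yyaw_deg-yy+180)%360-180)
    print("t",round(o["time_s"],2),"pos",o["eef_pos"].round(4),"yyaw",round(yy,2),"F",o["wrist_force"].round(2),"op",round(o["opening"],3))
    print("rel mm",(dl*1000).round(1),"turn",round(t,2));return dl,t
E
python3 - <<'E'
from h import *
rel([.4155,-.0798,.10],-3.4)
E
```

```text
t 0.15 pos [ 0.2195 -0.531   0.2306] yyaw -157.55 F [0.36 0.75 0.74] op 1.0
rel mm [-342.  -353.4  131.1] turn -154.15
```

{"name": "move_arm", "arguments": {
  "increments": [
    {"tx":-0.342,"ty":-0.3534,"tz":0.06,"turn":-154},
    {"tx":-0.342,"ty":-0.3534,"tz":0.06,"turn":-154},
    {"tx":-0.342,"ty":-0.3534,"tz":0.06,"turn":-154},
    {"tx":-0.342,"ty":-0.3534,"tz":0.06,"turn":-154},
    {"tx":-0.342,"ty":-0.3534,"tz":0.06,"turn":-154},
    {"tx":-0.342,"ty":-0.3534,"tz":0.06,"turn":-154},
    {"tx":-0.342,"ty":-0.3534,"tz":0.06,"turn":-154},
    {"tx":-0.342,"ty":-0.3534,"tz":0.06,"turn":-154},
    {"tx":-0.342,"ty":-0.3534,"tz":0.06,"turn":-154},
    {"tx":-0.342,"ty":-0.3534,"tz":0.06,"turn":-154},
    {"tx":-0.342,"ty":-0.3534,"tz":0.06,"turn":-154},
    {"tx":-0.342,"ty":-0.3534,"tz":0.06,"turn":-154},
    {"tx":-0.342,"ty":-0.3534,"tz":0.131,"turn":-154},
    {"tx":-0.342,"ty":-0.3534,"tz":0.131,"turn":-154},
    {"tx":-0.342,"ty":-0.3534,"tz":0.131,"turn":-154},
    {"tx":-0.342,"ty":-0.3534,"tz":0.131,"turn":-154},
    {"tx":-0.342,"ty":-0.3534,"tz":0.131,"turn":-154},
    {"tx":-0.342,"ty":-0.3534,"tz":0.131,"turn":-154},
    {"tx":-0.342,"ty":-0.3534,"tz":0.131,"turn":-154},
    {"tx":-0.342,"ty":-0.3534,"tz":0.131,"turn":-154}
  ]
}}

```text
time_s: 1.82
eef_pos: [0.4154, -0.0803, 0.1001]
eef_rot: [-0.0, 0.788, 0.616, -0.0]
wrist_force: [0.4, 0.2, -0.3]
opening: 1.005
```

{"name": "move_arm", "arguments": {
  "increments": [
    {"turn":-11},
    {"turn":-11},
    {"turn":-11},
    {"turn":-11}
  ]
}}

```text
validation failed for argument at $.in...
```

```bash
python3 - <<'E'
from h import *
rel([.4155,-.0798,.004],-3.4); snap("wrist","w1")
E
```

```text
t 1.82 pos [ 0.4154 -0.0803  0.1001] yyaw -13.95 F [ 0.41  0.19 -0.35] op 1.005
rel mm [ 0.5 -0.  96.1] turn -10.55
```

View pics/w1.png

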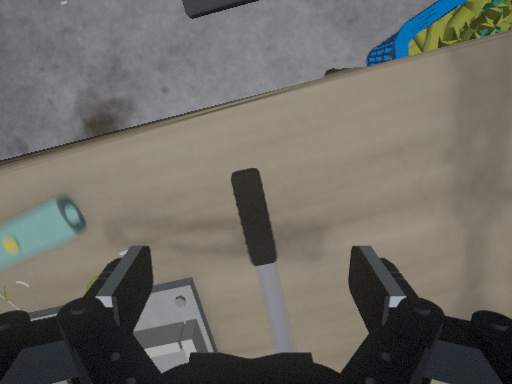

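The wrist view shows the rubber grip from its tail, about (245,170), to its end, about (263,264). It sits between the fingers, which still need 10.5° of turn. I'll check the grasp centre from this view.

```bash
python3 - <<'E'
from h import *
p,d,c=load("w1")
def ray(u,v,z):
    K=c["intrinsics"];r=Rq(c["attitude"])@np.array([(u-K[0,2])/K[0,0],-(v-K[1,2])/K[1,1],-1]);return c["origin"]+r*(z-c["origin"][2])/r[2]
g=cv2.cvtColor(p,cv2.COLOR_RGB2GRAY);m=np.zeros(g.shape,bool);m[160:275,225:285]=1;m&=g<75
v,u=np.nonzero(m);P=np.array([ray(a,b,.013) for a,b in zip(u,v)])
print(cv2.minAreaRect((P[:,:2]*1000).astype(np.float32)))
E
```

```text
((436.37518310546875, -82.54571533203125), (21.271238327026367, 76.48665618896484), 88.14816284179688)
```

{"name": "move_arm", "arguments": {
  "increments": [
    {"tx":0,"ty":0,"tz":0.04,"turn":-10.5},
    {"tx":0,"ty":0,"tz":0.06,"turn":-10.5},
    {"tx":0,"ty":0,"tz":0.06,"turn":-10.5}
  ]
}}

```text
time_s: 2.12
eef_pos: [0.4123, -0.0788, 0.0368]
eef_rot: [-0.004, 0.731, 0.683, -0.001]
wrist_force: [-0.2, 2.1, -0.2]
opening: 1.001
```

```bash
python3 - <<'E'
from h import *
rel([.414,-.0808,.003],-3.0)
E
```

```text
t 2.12 pos [ 0.4123 -0.0788  0.0368] yyaw -3.86 F [-0.21  2.08 -0.21] op 1.001
rel mm [-2.   2.1 33.8] turn -0.86
```

{"name": "move_arm", "arguments": {
  "increments": [
    {"tx":-0.001,"ty":-0.001,"tz":0.02,"turn":0},
    {"tx":-0.001,"ty":-0.001,"tz":0.037,"turn":0},
    {"tx":-0.001,"ty":-0.001,"tz":0.037,"turn":0},
    {"tx":-0.001,"ty":-0.001,"tz":0.037,"turn":0}
  ]
}}

```text
time_s: 2.45
eef_pos: [0.4143, -0.0812, 0.0036]
eef_rot: [-0.001, 0.731, 0.682, -0.0]
wrist_force: [0.8, -1.0, 0.1]
opening: 1.0
```

{"name": "move_arm", "arguments": {
  "increments": [
    {"tx":0,"ty":0,"tz":0,"turn":0},
    {"tx":0,"ty":0,"tz":0,"turn":0},
    {"tx":0,"ty":0,"tz":0,"turn":0},
    {"tx":0,"ty":0,"tz":0,"turn":0},
    {"tx":0,"ty":0,"tz":0,"turn":0},
    {"tx":0,"ty":0,"tz":0,"turn":0},
    {"tx":0,"ty":0,"tz":0,"turn":0},
    {"tx":0,"ty":0,"tz":0,"turn":0}
  ],
  "gripper": 0
}}

```text
time_s: 3.12
eef_pos: [0.4148, -0.0814, 0.0036]
eef_rot: [0.0, 0.73, 0.683, 0.0]
wrist_force: [-1.0, 1.8, 4.7]
opening: 0.218
```

```bash
python3 - <<'E'
from h import *
rel([.414,-.0808,.003],-3.0)
snap("side","s2")
E
```

```text
t 3.12 pos [ 0.4148 -0.0814  0.0036] yyaw -3.81 F [-0.97  1.82  4.66] op 0.218
rel mm [ 0.6 -0.9  0.6] turn -0.81
```

View pics/s2.png

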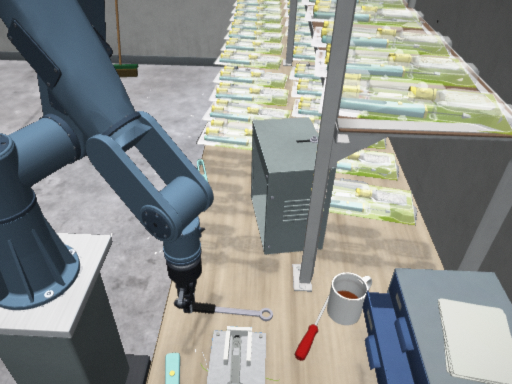

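The gripper holds the grip's tail at about (195,305), with the spanner still flat. I'll lift it and check for droop.

{"name": "move_arm", "arguments": {
  "increments": [
    {"tx":0,"ty":0,"tz":-0.02,"turn":0},
    {"tx":0,"ty":0,"tz":-0.05,"turn":0},
    {"tx":0,"ty":0,"tz":-0.09,"turn":0},
    {"tx":0,"ty":0,"tz":-0.13,"turn":0},
    {"tx":0,"ty":0,"tz":-0.13,"turn":0},
    {"tx":0,"ty":0,"tz":-0.13,"turn":0}
  ]
}}

```text
time_s: 3.67
eef_pos: [0.4162, -0.0822, 0.1355]
eef_rot: [0.003, 0.73, 0.683, 0.001]
wrist_force: [-0.3, -0.3, -1.9]
opening: 0.225
```

```bash
cat >> h.py <<'E'
def ringpos(tag,z0=.12,box=None):
    """ring centre & shank from side image: print cloud points above bench near gripper"""
    pass
E
python3 - <<'E'
from h import *
rel([.414,-.0808,.003],-3.0)
p,d,c=snap("side","s3");C=cloud(d,c)
print(proj([[.5987,-.09,.137],[.4148,-.0814,.1337]],c))
m=(C[...,2]>.03)&(C[...,2]<.25)&(C[...,0]>.44)&(C[...,0]<.64)&(abs(C[...,1]+.09)<.03)
v,u=np.nonzero(m);i=np.argsort(C[v,u,0]);print(len(i));print(C[v,u][i][::8].round(4))
cv2.imwrite("pics/s3z.png",cv2.resize(p[170:340,130:330],None,fx=3,fy=3,interpolation=2)[...,::-1])
p,d,c=snap("top","t3")
E
```

```text
t 3.67 pos [ 0.4162 -0.0822  0.1355] yyaw -3.81 F [-0.35 -0.28 -1.94] op 0.225
rel mm [  1.5  -3.  132.5] turn -0.81
[[267.48187484 276.43662157]
 [184.34857319 270.6843767 ]]
624
[[ 0.4401 -0.0865  0.1466]
 [ 0.4416 -0.0813  0.1474]
 [ 0.4431 -0.095   0.1402]
 [ 0.4445 -0.0886  0.1428]
 [ 0.4466 -0.0918  0.1335]
 [ 0.4481 -0.0817  0.145 ]
 [ 0.4497 -0.0767  0.146 ]
 [ 0.4517 -0.0922  0.1441]
 [ 0.4536 -0.0935  0.136 ]
 [ 0.4551 -0.0844  0.1453]
 [ 0.4563 -0.0777  0.1444]
 [ 0.4581 -0.0915  0.1438]
 [ 0.46   -0.0883  0.1467]
 [ 0.4613 -0.0826  0.1437]
 [ 0.4634 -0.0802  0.1476]
 [ 0.4648 -0.0949  0.1383]
 [ 0.4668 -0.0935  0.1368]
 [ 0.4677 -0.0802  0.1447]
 [ 0.4697 -0.0779  0.1454]
 [ 0.4715 -0.0943  0.1413]
 [ 0.4737 -0.0937  0.144 ]
 [ 0.4756 -0.0922  0.1424]
 [ 0.4767 -0.082   0.144 ]
 [ 0.4783 -0.0776  0.1424]
 [ 0.4807 -0.0798  0.1385]
 [ 0.4838 -0.0874  0.1408]
 [ 0.4863 -0.0909  0.1384]
 [ 0.4895 -0.0796  0.1388]
 [ 0.4923 -0.0847  0.1415]
 [ 0.4946 -0.0863  0.1403]
 [ 0.4971 -0.0902  0.1384]
 [ 0.4996 -0.0931  0.1386]
 [ 0.5034 -0.0872  0.1386]
 [ 0.5061 -0.0924  0.1382]
 [
[... 486 characters left out ...]
 0.5587 -0.0971  0.1342]
 [ 0.5609 -0.0968  0.134 ]
 [ 0.5649 -0.0907  0.1402]
 [ 0.5673 -0.0953  0.1392]
 [ 0.5696 -0.0995  0.1377]
 [ 0.5736 -0.0897  0.1397]
 [ 0.5759 -0.0956  0.1401]
 [ 0.5783 -0.099   0.1377]
 [ 0.5805 -0.0964  0.1315]
 [ 0.5845 -0.089   0.1396]
 [ 0.5867 -0.0919  0.1398]
 [ 0.5888 -0.093   0.1413]
 [ 0.591  -0.0853  0.1391]
 [ 0.5914 -0.1056  0.1366]
 [ 0.5934 -0.1057  0.1401]
 [ 0.5955 -0.0848  0.1355]
 [ 0.5975 -0.084   0.138 ]
 [ 0.5998 -0.1058  0.1407]
 [ 0.6019 -0.0781  0.1381]
 [ 0.6041 -0.1083  0.1407]
 [ 0.6063 -0.0836  0.1381]
 [ 0.6084 -0.0824  0.1402]
 [ 0.6088 -0.0867  0.1321]
 [ 0.6107 -0.0913  0.1375]
 [ 0.6128 -0.093   0.1395]
 [ 0.6149 -0.0932  0.14  ]]
```

View pics/s3z.png

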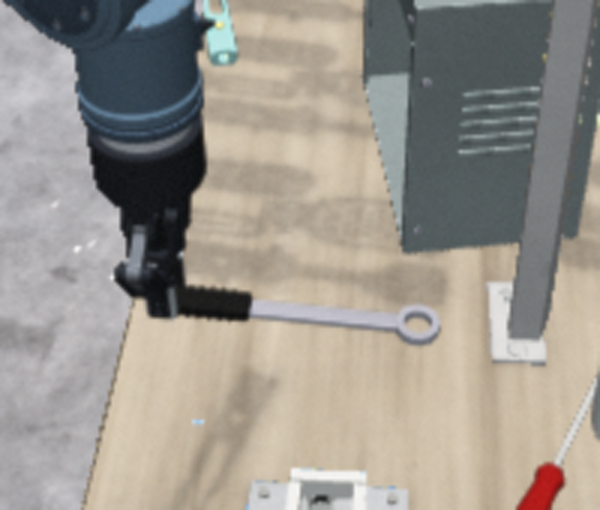

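View pics/t3.png

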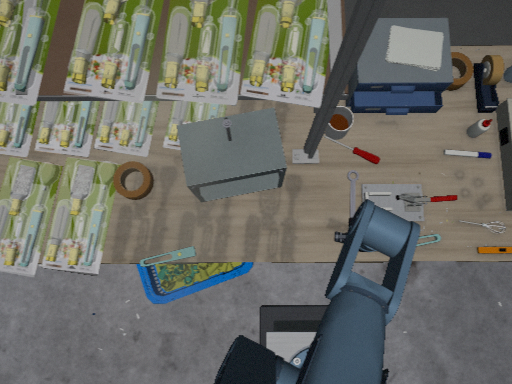

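```bash
python3 - <<'E'
from h import *
rel([.452,-.365,.135],-3.8)
E
```

```text
t 3.77 pos [ 0.4137 -0.081   0.1323] yyaw -3.82 F [-0.17  0.29 -0.45] op 0.224
rel mm [-280.9   57.1   -2.9] turn -0.02
```

{"name": "move_arm", "arguments": {
  "increments": [
    {"tx":-0.281,"ty":0.057,"tz":-0.012,"turn":0},
    {"tx":-0.281,"ty":0.057,"tz":-0.012,"turn":0},
    {"tx":-0.281,"ty":0.057,"tz":-0.012,"turn":0},
    {"tx":-0.281,"ty":0.057,"tz":-0.012,"turn":0},
    {"tx":-0.281,"ty":0.057,"tz":-0.012,"turn":0},
    {"tx":-0.281,"ty":0.057,"tz":-0.012,"turn":0},
    {"tx":-0.281,"ty":0.057,"tz":-0.012,"turn":0},
    {"tx":-0.281,"ty":0.057,"tz":-0.012,"turn":0},
    {"tx":-0.281,"ty":0.057,"tz":-0.012,"turn":0}
  ]
}}

```text
time_s: 4.52
eef_pos: [0.4513, -0.3663, 0.1421]
eef_rot: [-0.002, 0.731, 0.682, 0.0]
wrist_force: [-0.2, 0.7, -0.8]
opening: 0.223
```

```bash
python3 - <<'E'
from h import *
rel([.452,-.365,.135],-3.8)
p,d,c=snap("wrist","w4");C=cloud(d,c)
snap("top","t4")
for v in range(230,380,15): print(v,[ (u,*C[v,u].round(3)) for u in (200,230,250,270,300)])
E
```

```text
t 4.52 pos [ 0.4513 -0.3663  0.1421] yyaw -3.98 F [-0.24  0.74 -0.83] op 0.223
rel mm [1.3 0.6 7.1] turn -0.18
230 [(200, np.float64(0.503), np.float64(-0.415), np.float64(0.001)), (230, np.float64(0.437), np.float64(-0.374), np.float64(0.147)), (250, np.float64(0.437), np.float64(-0.365), np.float64(0.148)), (270, np.float64(0.438), np.float64(-0.357), np.float64(0.148)), (300, np.float64(0.505), np.float64(-0.325), np.float64(0.011))]
245 [(200, np.float64(0.441), np.float64(-0.388), np.float64(0.151)), (230, np.float64(0.442), np.float64(-0.374), np.float64(0.152)), (250, np.float64(0.442), np.float64(-0.366), np.float64(0.152)), (270, np.float64(0.443), np.float64(-0.357), np.float64(0.153)), (300, np.float64(0.444), np.float64(-0.344), np.float64(0.151))]
260 [(200, np.float64(0.442), np.float64(-0.386), np.float64(0.163)), (230, np.float64(0.449), np.float64(-0.375), np.float64(0.152)), (250, np.float64(0.45), np.float64(-0.366), np.float64(0.152)), (270, np.float64(0.45), np.float64(-0.357), np.float64(0.152)), (300, np.float64(0.444), np.float64(-0.346), np.float64(0.165))]
2
[... 1593 characters left out ...]
64(0.433), np.float64(-0.353), np.float64(0.217))]
350 [(200, np.float64(0.432), np.float64(-0.377), np.float64(0.221)), (230, np.float64(0.642), np.float64(-0.4), np.float64(-0.0)), (250, np.float64(0.499), np.float64(-0.37), np.float64(0.152)), (270, np.float64(0.5), np.float64(-0.36), np.float64(0.151)), (300, np.float64(0.433), np.float64(-0.354), np.float64(0.222))]
365 [(200, np.float64(0.432), np.float64(-0.376), np.float64(0.226)), (230, np.float64(0.438), np.float64(-0.371), np.float64(0.22)), (250, np.float64(0.44), np.float64(-0.366), np.float64(0.219)), (270, np.float64(0.439), np.float64(-0.361), np.float64(0.22)), (300, np.float64(0.434), np.float64(-0.354), np.float64(0.226))]
```

View pics/w4.png

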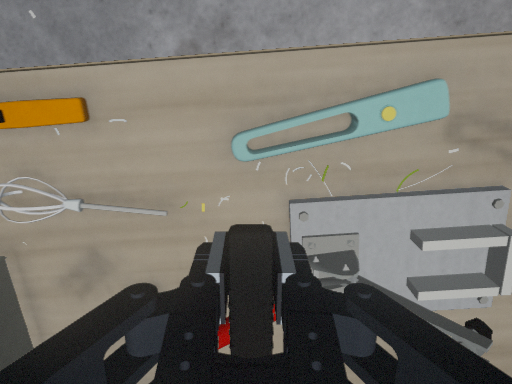

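View pics/t4.png

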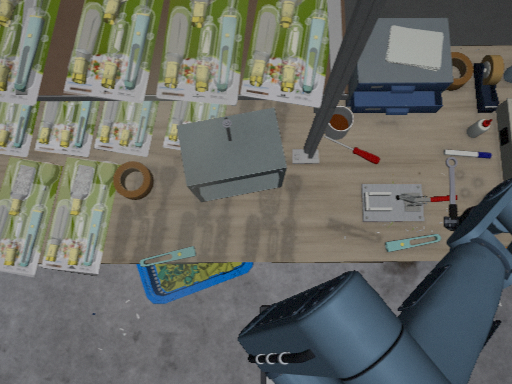

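The wrist view shows the spanner centred between the jaws at (250,290), with the red clamp handle crossing below it at about (240,330). The top view confirms it lies over the handle near (450,198). I'll lower onto it, watching the force.

{"name": "move_arm", "arguments": {
  "increments": [
    {"tx":0,"ty":0,"tz":0.02,"turn":0},
    {"tx":0,"ty":0,"tz":0.04,"turn":0},
    {"tx":0,"ty":0,"tz":0.045,"turn":0},
    {"tx":0,"ty":0,"tz":0.05,"turn":0},
    {"tx":0,"ty":0,"tz":0.055,"turn":0},
    {"tx":0,"ty":0,"tz":0.055,"turn":0}
  ]
}}

```text
time_s: 5.12
eef_pos: [0.4532, -0.3643, 0.0905]
eef_rot: [-0.0, 0.73, 0.684, 0.0]
wrist_force: [-0.6, 3.6, 3.7]
opening: 0.225
```

{"name": "move_arm", "arguments": {
  "increments": [
    {"tx":0,"ty":0,"tz":0.003,"turn":0},
    {"tx":0,"ty":0,"tz":0.006,"turn":0},
    {"tx":0,"ty":0,"tz":0.009,"turn":0},
    {"tx":0,"ty":0,"tz":0.012,"turn":0},
    {"tx":0,"ty":0,"tz":0.015,"turn":0},
    {"tx":0,"ty":0,"tz":0.015,"turn":0}
  ]
}}

```text
time_s: 5.62
eef_pos: [0.4538, -0.3656, 0.0765]
eef_rot: [0.001, 0.73, 0.683, 0.0]
wrist_force: [-0.0, 4.0, 5.0]
opening: 0.224
```

```bash
python3 - <<'E'
from h import *
rel([.452,-.365,.135],-3.8)
p,d,c=snap("top","t5");C=cloud(d,c)
g=p[145:235,420:485];cv2.imwrite("pics/t5z.png",cv2.resize(g,None,fx=6,fy=6,interpolation=2)[...,::-1])
for v in range(155,205,3): print(v,[C[v,u].round(3).tolist() for u in (448,450,452)])
E
```

```text
t 5.62 pos [ 0.4538 -0.3656  0.0765] yyaw -3.77 F [-0.03  3.97  5.01] op 0.224
rel mm [  0.4  -1.7 -58.5] turn 0.03
155 [[0.693, -0.429, 0.002], [0.693, -0.437, -0.001], [0.693, -0.443, -0.001]]
158 [[0.652, -0.374, 0.126], [0.652, -0.38, 0.126], [0.684, -0.444, -0.005]]
161 [[0.675, -0.431, -0.006], [0.673, -0.435, 0.0], [0.643, -0.386, 0.124]]
164 [[0.662, -0.424, 0.008], [0.664, -0.435, -0.002], [0.635, -0.387, 0.119]]
167 [[0.626, -0.374, 0.121], [0.625, -0.379, 0.123], [0.654, -0.441, -0.003]]
170 [[0.618, -0.375, 0.116], [0.644, -0.433, -0.001], [0.643, -0.438, 0.003]]
173 [[0.61, -0.377, 0.111], [0.634, -0.432, -0.002], [0.635, -0.442, -0.008]]
176 [[0.601, -0.376, 0.112], [0.624, -0.431, 0.0], [0.624, -0.437, 0.001]]
179 [[0.592, -0.375, 0.111], [0.614, -0.43, 0.0], [0.613, -0.435, 0.004]]
182 [[0.584, -0.376, 0.107], [0.604, -0.428, 0.002], [0.604, -0.435, 0.0]]
185 [[0.575, -0.376, 0.106], [0.594, -0.427, 0.003], [0.594, -0.432, 0.006]]
188 [[0.566, -0.376, 0.105], [0.585, -0.427, 0.001], [0.585, -0.435, -0.002]]
191 [[0.557, -0.374, 0.107], [0.577, -0.43, -0.006], [0.575, -0.431, 0.004]]
194 [[0.549, -0.375, 0.104], [0.566, -0.427, -0.002], [0.567, -0.437, -0.009]]
197 [[0.541, -0.377, 0.097], [0.541, -0.382, 0.099], [0.54, -0.387, 0.101]]
200 [[0.532, -0.377, 0.096], [0.533, -0.385, 0.09], [0.532, -0.39, 0.093]]
203 [[0.537, -0.418, -0.0], [0.537, -0.423, 0.002], [0.537, -0.429, 0.002]]
```

View pics/t5z.png

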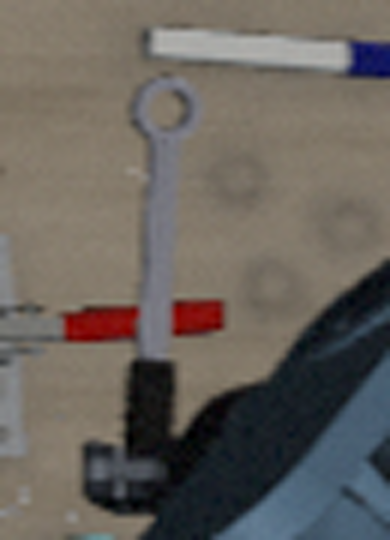

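The ring is rising, with tilt about 13° at 5 N. I'll continue to about 25°.

{"name": "move_arm", "arguments": {
  "increments": [
    {"tx":0,"ty":0,"tz":0.003,"turn":0},
    {"tx":0,"ty":0,"tz":0.006,"turn":0},
    {"tx":0,"ty":0,"tz":0.009,"turn":0},
    {"tx":0,"ty":0,"tz":0.012,"turn":0},
    {"tx":0,"ty":0,"tz":0.015,"turn":0},
    {"tx":0,"ty":0,"tz":0.018,"turn":0},
    {"tx":0,"ty":0,"tz":0.022,"turn":0},
    {"tx":0,"ty":0,"tz":0.022,"turn":0}
  ]
}}

```text
time_s: 6.33
eef_pos: [0.4531, -0.3658, 0.054]
eef_rot: [0.001, 0.73, 0.683, -0.0]
wrist_force: [-2.6, 1.8, 4.0]
opening: 0.224
```

```bash
python3 - <<'E'
from h import *
rel([.452,-.365,.135],-3.8)
p,d,c=snap("top","t6");C=cloud(d,c)
m=(C[...,2]>.05)&(C[...,0]>.53)&(C[...,0]<.67)&(C[...,1]<-.35)&(C[...,1]>-.40)&((C[...,0]>.548)|(C[...,2]>.095))
q=C[m];print(len(q),q[q[:,0].argmax()],np.degrees(np.arctan(np.polyfit(q[:,0],q[:,2],1))))
E
```

```text
t 6.33 pos [ 0.4531 -0.3658  0.054 ] yyaw -3.8 F [-2.64  1.82  3.98] op 0.224
rel mm [  0.7  -1.1 -81. ] turn 0.0
271 [ 0.63975527 -0.37169451  0.1493667 ] [26.94547968 -9.83159882]
```

```bash
python3 - <<'E'
from h import *
print(LW(-.203,0));rel([*LW(-.21,0),.135],10.55)
E
```

```text
[0.36893161 0.19683202]
t 6.38 pos [ 0.4528 -0.3658  0.054 ] yyaw -3.8 F [-2.03  1.91  4.63] op 0.227
rel mm [ 554.  -127.7  -81.5] turn -14.35
```

{"name": "move_arm", "arguments": {
  "increments": [
    {"tx":0,"ty":0,"tz":-0.04,"turn":0},
    {"tx":0,"ty":0,"tz":-0.08,"turn":0},
    {"tx":0.01,"ty":-0.02,"tz":-0.1,"turn":0},
    {"tx":0.554,"ty":-0.128,"tz":-0.1,"turn":-14.3},
    {"tx":0.554,"ty":-0.128,"tz":-0.1,"turn":-14.3},
    {"tx":0.554,"ty":-0.128,"tz":-0.1,"turn":-14.3},
    {"tx":0.554,"ty":-0.128,"tz":-0.1,"turn":-14.3},
    {"tx":0.554,"ty":-0.128,"tz":-0.1,"turn":-14.3},
    {"tx":0.554,"ty":-0.128,"tz":-0.1,"turn":-14.3},
    {"tx":0.554,"ty":-0.128,"tz":-0.1,"turn":-14.3},
    {"tx":0.554,"ty":-0.128,"tz":-0.1,"turn":-14.3},
    {"tx":0.554,"ty":-0.128,"tz":-0.1,"turn":-14.3},
    {"tx":0.554,"ty":-0.128,"tz":-0.1,"turn":-14.3},
    {"tx":0.554,"ty":-0.128,"tz":-0.1,"turn":-14.3},
    {"tx":0.554,"ty":-0.128,"tz":-0.1,"turn":-14.3},
    {"tx":0.554,"ty":-0.128,"tz":-0.081,"turn":-14.3},
    {"tx":0.554,"ty":-0.128,"tz":-0.081,"turn":-14.3},
    {"tx":0.554,"ty":-0.128,"tz":-0.081,"turn":-14.3},
    {"tx":0.554,"ty":-0.128,"tz":-0.081,"turn":-14.3}
  ]
}}

```text
time_s: 7.97
eef_pos: [0.3614, 0.1963, 0.1341]
eef_rot: [0.0, 0.638, 0.77, -0.0]
wrist_force: [0.3, -1.1, -0.7]
opening: 0.226
```

```bash
python3 - <<'E'
from h import *
rel([*LW(-.21,0),.135],10.55)
for n in ("side","top"):
    p,d,c=snap(n,n+"7")
p,d,c=load("side7");cv2.imwrite("pics/s7z.png",cv2.resize(p[80:260,120:330],None,fx=3.5,fy=3.3,interpolation=2)[...,::-1])
p,d,c=load("top7");cv2.imwrite("pics/t7z.png",cv2.resize(p[90:290,160:330],None,fx=4,fy=3,interpolation=2)[...,::-1])
E
```

```text
t 7.97 pos [0.3614 0.1963 0.1341] yyaw 10.64 F [ 0.33 -1.08 -0.73] op 0.226
rel mm [-0.8  0.5 -0.9] turn 0.09
```

View pics/s7z.png

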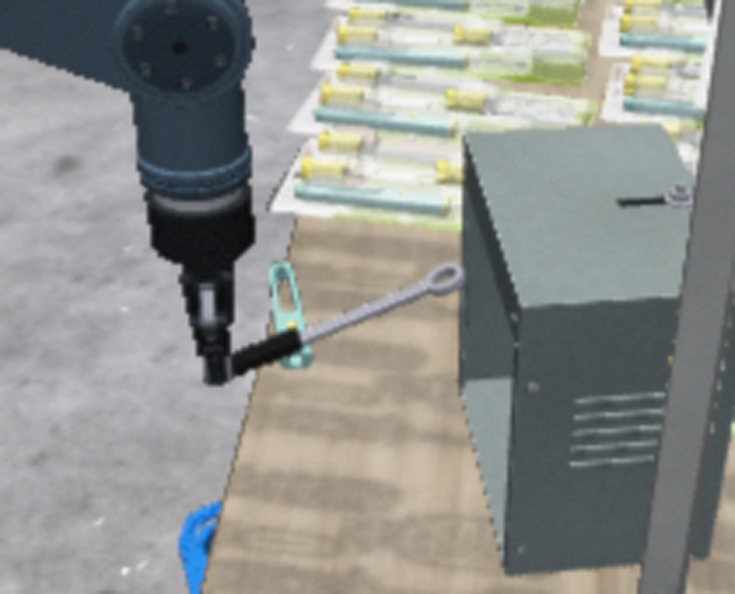

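View pics/t7z.png

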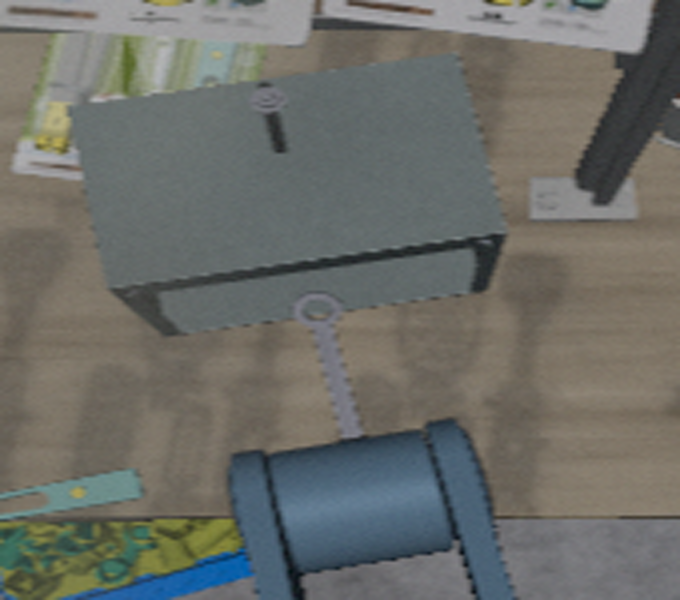

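Side view: the spanner is tilted ring-up, with the ring at zoomed (445,279), just outside the header. The top view shows the ring at zoomed (318,309) and the nut at (268,98). I'll triangulate both.

```bash
python3 - <<'E'
from h import *
ps,ds,cs=load("side7");pt,dt,ct=load("top7")
def rd(u,v,c):
    K=c["intrinsics"];r=Rq(c["attitude"])@np.array([(u-K[0,2])/K[0,0],-(v-K[1,2])/K[1,1],-1]);return c["origin"],r/np.linalg.norm(r)
def tri(a,b):
    A=np.zeros((3,3));B=np.zeros(3)
    rs=[rd(*a,cs),rd(*b,ct)]
    for o,r in rs: M=np.eye(3)-np.outer(r,r);A+=M;B+=M@o
    P=np.linalg.solve(A,B);return P,[np.linalg.norm((np.eye(3)-np.outer(r,r))@(P-o)) for o,r in rs]
o=get_obs();T=o["eef_pos"]
loc=lambda P:(np.array([(P[:2]-F)@EX,(P[:2]-F)@EY,P[2]])*1000).round(1)
for n,a,b in (("ring",(247.1,164.5),(239.5,193)),("nut",(314.3,139.4),(227,122.7)),("LR",(120+518/3.5,80+305/3.3),(160+504/4,90+235/3))):
    P,e=tri(a,b);print(n,P.round(4),"locker",loc(P),np.round(e,4))
print("TCP",loc(T))
Ct=cloud(dt,ct);Cs=cloud(ds,cs)
# tilt from both clouds in locker frame
for nm,C in (("s",Cs),("t",Ct)):
    X=(C[...,:2]-F)@EX;Y=(C[...,:2]-F)@EY
    m=(X>-.14)&(X<-.02)&(abs(Y)<.025)&(C[...,2]>.12)&(C[...,2]<.24)
    print(nm,m.sum(),np.degrees(np.arctan(np.polyfit(X[m],C[...,2][m],1)[0])),np.polyfit(X[m],Y[m],1),"endx",X[m].max())
E
```

```text
ring [0.5373 0.2304 0.2115] locker [-31.3   2.2 211.5] [0.0006 0.0006]
nut [0.7114 0.2603 0.2784] locker [145.3  -0.4 278.4] [0.0005 0.0005]
LR [0.5909 0.1086 0.2736] locker [  -0.9 -127.4  273.6] [0.0013 0.0013]
TCP [-209.8   -0.4  134.7]
s 240 23.10595632194792 [0.01377246 0.00145561] endx -0.020573791859480394
t 262 23.480654933853835 [0.00577228 0.00180428] endx -0.020488756058635194
```

{"name": "move_arm", "arguments": {
  "increments": [
    {"tx":-0.002,"ty":0.01,"tz":-0.002,"turn":0},
    {"tx":-0.002,"ty":0.025,"tz":-0.002,"turn":0},
    {"tx":-0.002,"ty":0.04,"tz":-0.002,"turn":0},
    {"tx":-0.002,"ty":0.055,"tz":-0.002,"turn":0},
    {"tx":-0.002,"ty":0.07,"tz":-0.002,"turn":0},
    {"tx":-0.002,"ty":0.085,"tz":-0.002,"turn":0},
    {"tx":-0.002,"ty":0.096,"tz":-0.002,"turn":0},
    {"tx":-0.002,"ty":0.099,"tz":-0.002,"turn":0},
    {"tx":-0.002,"ty":0.099,"tz":-0.002,"turn":0},
    {"tx":-0.002,"ty":0.099,"tz":-0.002,"turn":0}
  ]
}}

```text
time_s: 8.9
eef_pos: [0.4597, 0.211, 0.1363]
eef_rot: [-0.0, 0.64, 0.768, -0.0]
wrist_force: [-0.2, 0.3, -1.7]
opening: 0.224
```

{"name": "move_arm", "arguments": {
  "increments": [
    {"tx":0,"ty":0,"tz":-0.008,"turn":0},
    {"tx":0,"ty":0,"tz":-0.016,"turn":0},
    {"tx":0,"ty":0,"tz":-0.024,"turn":0},
    {"tx":0,"ty":0,"tz":-0.03,"turn":0},
    {"tx":0,"ty":0,"tz":-0.032,"turn":0},
    {"tx":0,"ty":0,"tz":-0.032,"turn":0},
    {"tx":0,"ty":0,"tz":-0.032,"turn":0}
  ]
}}

```text
time_s: 9.48
eef_pos: [0.4596, 0.2119, 0.1685]
eef_rot: [0.0, 0.639, 0.769, 0.0]
wrist_force: [0.4, 1.0, -1.1]
opening: 0.225
```

```bash
python3 - <<'E'
from h import *
rel([*LW(-.1,0),.135],10.55)
o=get_obs();P=o["eef_pos"];print("TCP locker",(P[:2]-F)@EX,(P[:2]-F)@EY,P[2])
for n in ("side","wrist"):
    snap(n,n+"8")
p,d,c=load("side8");cv2.imwrite("pics/s8z.png",cv2.resize(p[80:260,120:330],None,fx=3.5,fy=3.3,interpolation=2)[...,::-1])
E
```

```text
t 9.48 pos [0.4596 0.2119 0.1685] yyaw 10.5 F [ 0.4   1.01 -1.11] op 0.225
rel mm [ 1.8 11.1 33.5] turn -0.05
TCP locker -0.11114994468970639 -0.0017765721261902962 0.16852131862828143
```

View pics/s8z.png

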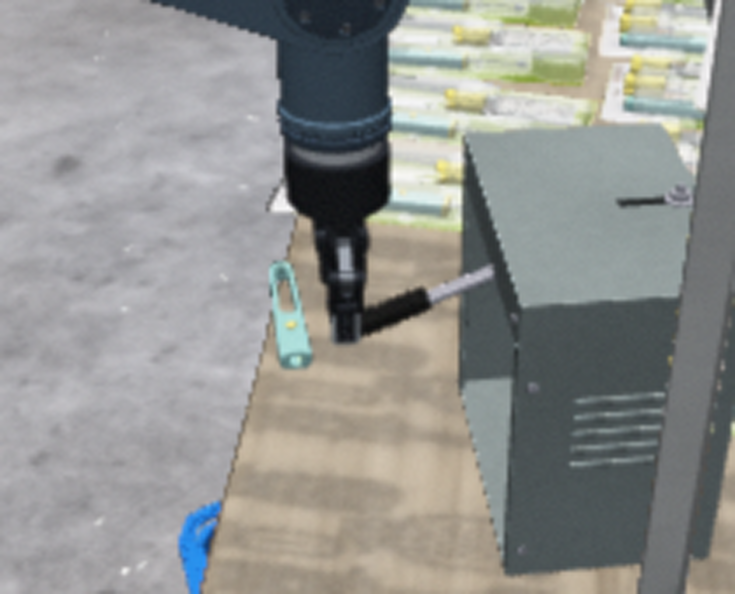

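View pics/wrist8.png

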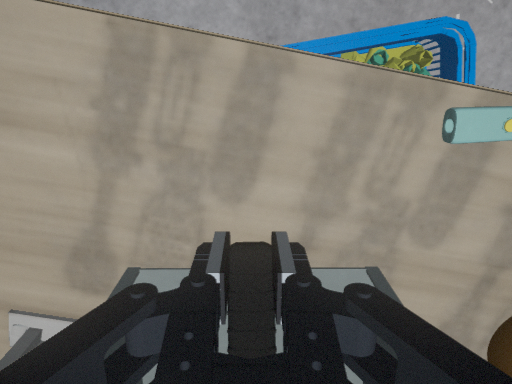

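The spanner is now under the header, with the ring hidden inside and nothing touching. I'll advance in small steps and read the force.

{"name": "move_arm", "arguments": {
  "increments": [
    {"tx":0,"ty":0.005,"tz":0,"turn":0},
    {"tx":0,"ty":0.01,"tz":0,"turn":0},
    {"tx":0,"ty":0.014,"tz":0,"turn":0},
    {"tx":0,"ty":0.018,"tz":0,"turn":0},
    {"tx":0,"ty":0.021,"tz":0,"turn":0},
    {"tx":0,"ty":0.023,"tz":0,"turn":0},
    {"tx":0,"ty":0.024,"tz":0,"turn":0},
    {"tx":0,"ty":0.024,"tz":0,"turn":0}
  ]
}}

```text
time_s: 10.25
eef_pos: [0.4833, 0.2162, 0.1682]
eef_rot: [-0.0, 0.64, 0.769, -0.0]
wrist_force: [0.1, -0.9, -1.0]
opening: 0.224
```

{"name": "move_arm", "arguments": {
  "increments": [
    {"tx":0,"ty":0.001,"tz":0,"turn":0},
    {"tx":0,"ty":0.002,"tz":0,"turn":0},
    {"tx":0,"ty":0.003,"tz":0,"turn":0},
    {"tx":0,"ty":0.004,"tz":0,"turn":0},
    {"tx":0,"ty":0.005,"tz":0,"turn":0},
    {"tx":0,"ty":0.005,"tz":0,"turn":0}
  ]
}}

```text
time_s: 10.75
eef_pos: [0.4883, 0.2171, 0.1683]
eef_rot: [0.0, 0.64, 0.769, 0.0]
wrist_force: [-0.2, -0.6, -0.9]
opening: 0.227
```

{"name": "move_arm", "arguments": {
  "increments": [
    {"tx":0,"ty":0.001,"tz":0,"turn":0},
    {"tx":0,"ty":0.002,"tz":0,"turn":0},
    {"tx":0,"ty":0.003,"tz":0,"turn":0},
    {"tx":0,"ty":0.003,"tz":0,"turn":0},
    {"tx":0,"ty":0.003,"tz":0,"turn":0}
  ]
}}

```text
time_s: 11.17
eef_pos: [0.4911, 0.2176, 0.1683]
eef_rot: [-0.0, 0.64, 0.769, -0.0]
wrist_force: [-0.4, -0.5, -0.5]
opening: 0.22
```

{"name": "move_arm", "arguments": {
  "increments": [
    {"tx":0,"ty":0.001,"tz":0,"turn":0},
    {"tx":0,"ty":0.002,"tz":0,"turn":0},
    {"tx":0,"ty":0.003,"tz":0,"turn":0},
    {"tx":0,"ty":0.003,"tz":0,"turn":0},
    {"tx":0,"ty":0.003,"tz":0,"turn":0}
  ]
}}

```text
time_s: 11.58
eef_pos: [0.494, 0.2182, 0.1683]
eef_rot: [-0.0, 0.64, 0.769, -0.0]
wrist_force: [0.7, 0.2, -0.7]
opening: 0.225
```

{"name": "move_arm", "arguments": {
  "increments": [
    {"tx":0,"ty":0.001,"tz":0,"turn":0},
    {"tx":0,"ty":0.002,"tz":0,"turn":0},
    {"tx":0,"ty":0.003,"tz":0,"turn":0},
    {"tx":0,"ty":0.003,"tz":0,"turn":0},
    {"tx":0,"ty":0.003,"tz":0,"turn":0}
  ]
}}

```text
time_s: 12.0
eef_pos: [0.497, 0.2187, 0.1683]
eef_rot: [0.0, 0.64, 0.769, -0.0]
wrist_force: [0.0, -0.5, -1.2]
opening: 0.222
```

{"name": "move_arm", "arguments": {
  "increments": [
    {"tx":0,"ty":0.001,"tz":0,"turn":0},
    {"tx":0,"ty":0.002,"tz":0,"turn":0},
    {"tx":0,"ty":0.003,"tz":0,"turn":0},
    {"tx":0,"ty":0.003,"tz":0,"turn":0}
  ]
}}

```text
time_s: 12.33
eef_pos: [0.5001, 0.2193, 0.1683]
eef_rot: [0.0, 0.64, 0.769, 0.0]
wrist_force: [-0.8, -0.1, -0.7]
opening: 0.227
```

{"name": "move_arm", "arguments": {
  "increments": [
    {"tx":0,"ty":0.001,"tz":0,"turn":0},
    {"tx":0,"ty":0.002,"tz":0,"turn":0},
    {"tx":0,"ty":0.002,"tz":0,"turn":0},
    {"tx":0,"ty":0.002,"tz":0,"turn":0}
  ]
}}

```text
time_s: 12.67
eef_pos: [0.5019, 0.2197, 0.1683]
eef_rot: [0.0, 0.64, 0.769, 0.0]
wrist_force: [-0.5, -0.6, -0.8]
opening: 0.225
```

{"name": "move_arm", "arguments": {
  "increments": [
    {"tx":0,"ty":0.001,"tz":0,"turn":0},
    {"tx":0,"ty":0.002,"tz":0,"turn":0},
    {"tx":0,"ty":0.002,"tz":0,"turn":0},
    {"tx":0,"ty":0.002,"tz":0,"turn":0}
  ]
}}

```text
time_s: 13.0
eef_pos: [0.5038, 0.22, 0.1682]
eef_rot: [-0.0, 0.64, 0.769, -0.0]
wrist_force: [-1.0, -0.2, -0.0]
opening: 0.226
```

{"name": "move_arm", "arguments": {
  "increments": [
    {"tx":0,"ty":0.001,"tz":0,"turn":0},
    {"tx":0,"ty":0.002,"tz":0,"turn":0},
    {"tx":0,"ty":0.002,"tz":0,"turn":0},
    {"tx":0,"ty":0.002,"tz":0,"turn":0}
  ]
}}

```text
time_s: 13.33
eef_pos: [0.5058, 0.2204, 0.1682]
eef_rot: [-0.0, 0.64, 0.769, -0.0]
wrist_force: [-1.4, -0.9, -1.1]
opening: 0.218
```

{"name": "move_arm", "arguments": {
  "increments": [
    {"tx":0,"ty":0.001,"tz":0,"turn":0},
    {"tx":0,"ty":0.002,"tz":0,"turn":0},
    {"tx":0,"ty":0.002,"tz":0,"turn":0},
    {"tx":0,"ty":0.002,"tz":0,"turn":0}
  ]
}}

```text
time_s: 13.67
eef_pos: [0.5078, 0.2207, 0.1683]
eef_rot: [-0.0, 0.64, 0.769, -0.0]
wrist_force: [-1.9, -0.0, -0.0]
opening: 0.221
```

{"name": "move_arm", "arguments": {
  "increments": [
    {"tx":0,"ty":0.001,"tz":0,"turn":0},
    {"tx":0,"ty":0.001,"tz":0,"turn":0},
    {"tx":0,"ty":0.001,"tz":0,"turn":0}
  ]
}}

```text
time_s: 13.92
eef_pos: [0.5087, 0.2209, 0.1682]
eef_rot: [-0.0, 0.64, 0.769, -0.0]
wrist_force: [-1.7, -1.1, -1.1]
opening: 0.222
```

{"name": "move_arm", "arguments": {
  "increments": [
    {"tx":0,"ty":0.001,"tz":0,"turn":0},
    {"tx":0,"ty":0.001,"tz":0,"turn":0},
    {"tx":0,"ty":0.001,"tz":0,"turn":0}
  ]
}}

```text
time_s: 14.17
eef_pos: [0.5097, 0.2211, 0.1683]
eef_rot: [-0.0, 0.64, 0.769, -0.0]
wrist_force: [-2.5, -0.6, -0.3]
opening: 0.224
```

{"name": "move_arm", "arguments": {
  "increments": [
    {"tx":0,"ty":0.001,"tz":0,"turn":0},
    {"tx":0,"ty":0.001,"tz":0,"turn":0},
    {"tx":0,"ty":0.001,"tz":0,"turn":0}
  ]
}}

```text
time_s: 14.42
eef_pos: [0.5107, 0.2213, 0.1683]
eef_rot: [-0.0, 0.64, 0.769, -0.0]
wrist_force: [-2.5, -0.2, -0.2]
opening: 0.228
```

{"name": "move_arm", "arguments": {
  "increments": [
    {"tx":0,"ty":0.001,"tz":0,"turn":0},
    {"tx":0,"ty":0.001,"tz":0,"turn":0},
    {"tx":0,"ty":0.001,"tz":0,"turn":0}
  ]
}}

```text
time_s: 14.67
eef_pos: [0.5116, 0.2215, 0.1682]
eef_rot: [-0.0, 0.64, 0.769, -0.0]
wrist_force: [-2.4, -0.4, -0.9]
opening: 0.224
```

{"name": "move_arm", "arguments": {
  "increments": [
    {"tx":0,"ty":0.001,"tz":0,"turn":0},
    {"tx":0,"ty":0.001,"tz":0,"turn":0},
    {"tx":0,"ty":0.001,"tz":0,"turn":0}
  ]
}}

```text
time_s: 14.92
eef_pos: [0.5126, 0.2216, 0.1682]
eef_rot: [-0.0, 0.64, 0.769, -0.0]
wrist_force: [-3.2, -1.2, -0.7]
opening: 0.224
```

{"name": "move_arm", "arguments": {
  "increments": [
    {"tx":0,"ty":0.001,"tz":0,"turn":0},
    {"tx":0,"ty":0.001,"tz":0,"turn":0},
    {"tx":0,"ty":0.001,"tz":0,"turn":0}
  ]
}}

```text
time_s: 15.17
eef_pos: [0.5135, 0.2218, 0.1682]
eef_rot: [-0.0, 0.64, 0.769, -0.0]
wrist_force: [-3.5, -0.9, -1.7]
opening: 0.228
```

{"name": "move_arm", "arguments": {
  "increments": [
    {"tx":0,"ty":0.001,"tz":0,"turn":0},
    {"tx":0,"ty":0.001,"tz":0,"turn":0},
    {"tx":0,"ty":0.001,"tz":0,"turn":0}
  ]
}}

```text
time_s: 15.42
eef_pos: [0.5145, 0.222, 0.1682]
eef_rot: [-0.0, 0.64, 0.769, -0.0]
wrist_force: [-4.7, -1.1, -0.9]
opening: 0.225
```

{"name": "move_arm", "arguments": {
  "increments": [
    {"tx":0,"ty":0.001,"tz":0,"turn":0},
    {"tx":0,"ty":0.001,"tz":0,"turn":0},
    {"tx":0,"ty":0.001,"tz":0,"turn":0}
  ]
}}

```text
time_s: 15.67
eef_pos: [0.5153, 0.2222, 0.1681]
eef_rot: [-0.0, 0.64, 0.769, -0.0]
wrist_force: [-5.3, -0.7, -1.5]
opening: 0.222
```

```bash
python3 - <<'E'
from h import *
o=get_obs();P=o["eef_pos"];print("TCP locker",(P[:2]-F)@EX,(P[:2]-F)@EY,P[2],o["wrist_force"],o["torque"])
snap("side","side9")
for t in ("side8","side9"):
    p,d,c=load(t);C=cloud(d,c);X=(C[...,:2]-F)@EX;Y=(C[...,:2]-F)@EY
    dx={"side8":-.1112,"side9":(P[:2]-F)@EX}[t]
    m=(X>dx+.015)&(X<-.005)&(abs(Y)<.025)&(C[...,2]>.15)&(C[...,2]<.25)
    pf=np.polyfit(X[m],C[...,2][m],1);print(t,m.sum(),np.degrees(np.arctan(pf[0])),X[m].min(),X[m].max(),"z at tcp+.05 minus tcpz",np.polyval(pf,dx+.05)-.1683)
p,d,c=load("side9");cv2.imwrite("pics/s9z.png",cv2.resize(p[80:260,120:330],None,fx=3.5,fy=3.3,interpolation=2)[...,::-1])
E
```

```text
TCP locker -0.05445112773090494 -0.0019019758054264386 0.16810172212653562 [-5.3042914  -0.65033173 -1.51452907] [-0.11958736  0.62360071  0.00955526]
side8 232 17.615101397669882 -0.0949324804670576 -0.005315224554690309 z at tcp+.05 minus tcpz 0.027946137033997565
side9 108 16.189020432404238 -0.03811096005014982 -0.005397056331774437 z at tcp+.05 minus tcpz 0.027305074260752765
```

View pics/s9z.png

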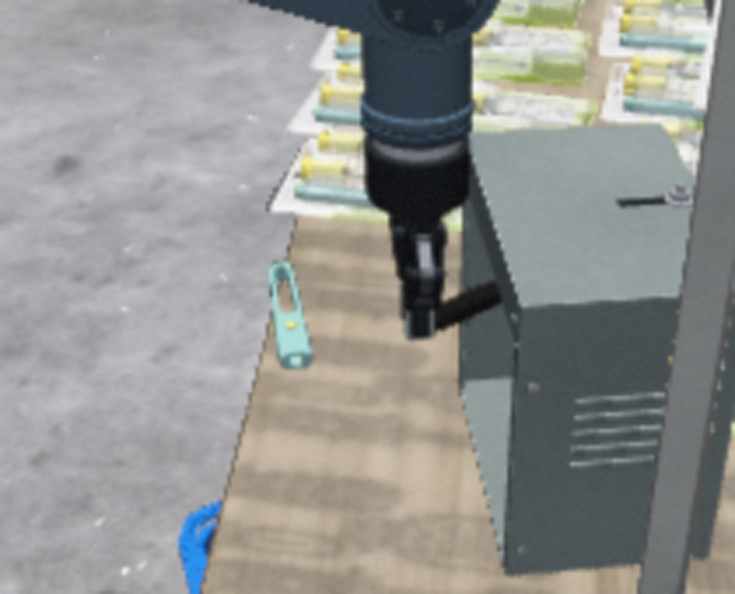

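{"name": "move_arm", "arguments": {
  "increments": [
    {"tx":0,"ty":-0.001,"tz":0,"turn":0},
    {"tx":0,"ty":-0.002,"tz":0,"turn":0},
    {"tx":0,"ty":-0.002,"tz":0.001,"turn":0},
    {"tx":0,"ty":-0.002,"tz":0.002,"turn":0},
    {"tx":0,"ty":-0.002,"tz":0.003,"turn":0},
    {"tx":0,"ty":-0.002,"tz":0.003,"turn":0}
  ]
}}

```text
time_s: 16.22
eef_pos: [0.5143, 0.2219, 0.1656]
eef_rot: [0.001, 0.64, 0.769, 0.001]
wrist_force: [-2.7, -0.4, 0.4]
opening: 0.225
```

{"name": "move_arm", "arguments": {
  "increments": [
    {"tx":0,"ty":0,"tz":0.001,"turn":0},
    {"tx":0,"ty":0,"tz":0.002,"turn":0},
    {"tx":0,"ty":0,"tz":0.003,"turn":0},
    {"tx":0,"ty":0,"tz":0.003,"turn":0}
  ]
}}

```text
time_s: 16.55
eef_pos: [0.514, 0.2219, 0.1624]
eef_rot: [0.0, 0.64, 0.769, 0.0]
wrist_force: [-1.4, 0.0, 2.6]
opening: 0.222
```

{"name": "move_arm", "arguments": {
  "increments": [
    {"tx":0,"ty":0,"tz":0.001,"turn":0},
    {"tx":0,"ty":0,"tz":0.002,"turn":0},
    {"tx":0,"ty":0,"tz":0.003,"turn":0},
    {"tx":0,"ty":0,"tz":0.003,"turn":0}
  ]
}}

```text
time_s: 16.88
eef_pos: [0.5136, 0.2218, 0.159]
eef_rot: [-0.0, 0.639, 0.769, -0.0]
wrist_force: [-1.0, 0.8, 1.2]
opening: 0.224
```

```bash
python3 - <<'E'
from h import *
o=get_obs();P=o["eef_pos"];print("TCP locker",(P[:2]-F)@EX,(P[:2]-F)@EY,P[2],o["wrist_force"],o["torque"])
snap("side","side10")
for t,z,x in (("side8",.1685,-.1112),("side9",.1681,-.0545),("side10",P[2],(P[:2]-F)@EX)):
    p,d,c=load(t);C=cloud(d,c);X=(C[...,:2]-F)@EX-x;Y=(C[...,:2]-F)@EY
    m=(X>.015)&(X<.05)&(abs(Y)<.015)&(C[...,2]>z-.02)&(C[...,2]<z+.06)&(X+x<-.003)
    q=C[m];pf=np.polyfit(X[m],C[...,2][m]-z,1);print(t,m.sum(),np.degrees(np.arctan(pf[0])),np.polyval(pf,[.02,.03,.04])*1000)
im=[]
for t in("side9","side10"):
    p=load(t)[0];im.append(cv2.resize(p[140:200,220:280],None,fx=6,fy=6,interpolation=2))
cv2.imwrite("pics/cmp.png",np.hstack(im)[...,::-1])
E
```

```text
TCP locker -0.0562474093999094 -0.0018948274292144816 0.1590386473323699 [-0.97853633  0.78924022  1.23330452] [ 0.03252137 -0.25514364  0.12183026]
side8 109 25.24290933380441 [13.80544703 18.52024047 23.23503392]
side9 106 25.76012375182841 [15.15702296 19.98262856 24.80823417]
side10 108 28.314943797225663 [15.78943023 21.17724029 26.56505035]
```

View pics/cmp.png

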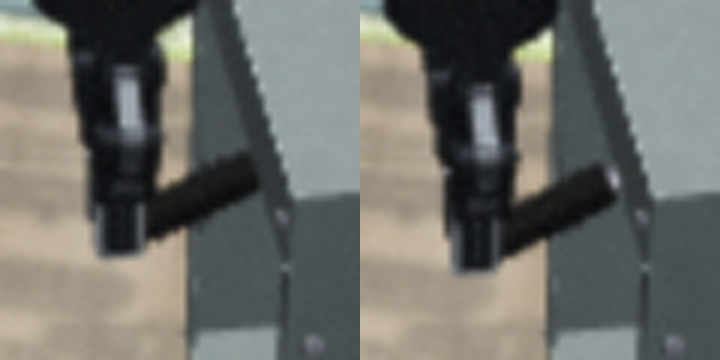

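The spanner is rotating in the grip instead of dropping. So the near side of the ring is resting on top of the prong tip: it came in about 5 mm high and slid over. I'll draw back with a light downward load to feel the tip enter the hole.

{"name": "move_arm", "arguments": {
  "increments": [
    {"tx":0,"ty":-0.001,"tz":0,"turn":0},
    {"tx":0,"ty":-0.002,"tz":0,"turn":0},
    {"tx":0,"ty":-0.003,"tz":0,"turn":0},
    {"tx":0,"ty":-0.003,"tz":0,"turn":0}
  ]
}}

```text
time_s: 17.27
eef_pos: [0.5103, 0.2212, 0.1592]
eef_rot: [-0.0, 0.64, 0.769, -0.0]
wrist_force: [-1.2, 0.4, 0.9]
opening: 0.222
```

{"name": "move_arm", "arguments": {
  "increments": [
    {"tx":0,"ty":-0.001,"tz":0,"turn":0},
    {"tx":0,"ty":-0.002,"tz":0,"turn":0},
    {"tx":0,"ty":-0.002,"tz":0,"turn":0}
  ]
}}

```text
time_s: 17.52
eef_pos: [0.5084, 0.2208, 0.1591]
eef_rot: [-0.0, 0.64, 0.769, -0.0]
wrist_force: [-1.6, -0.6, -1.3]
opening: 0.224
```

{"name": "move_arm", "arguments": {
  "increments": [
    {"tx":0,"ty":-0.001,"tz":0,"turn":0},
    {"tx":0,"ty":-0.002,"tz":0,"turn":0},
    {"tx":0,"ty":-0.002,"tz":0,"turn":0}
  ]
}}

```text
time_s: 17.77
eef_pos: [0.5065, 0.2205, 0.1592]
eef_rot: [-0.0, 0.64, 0.769, -0.0]
wrist_force: [-1.6, 0.2, 0.6]
opening: 0.221
```

{"name": "move_arm", "arguments": {
  "increments": [
    {"tx":0,"ty":0,"tz":0.001,"turn":0},
    {"tx":0,"ty":0,"tz":0.002,"turn":0},
    {"tx":0,"ty":0,"tz":0.003,"turn":0},
    {"tx":0,"ty":0,"tz":0.003,"turn":0}
  ]
}}

```text
time_s: 18.1
eef_pos: [0.5066, 0.2205, 0.1559]
eef_rot: [-0.0, 0.64, 0.769, -0.0]
wrist_force: [-0.7, -0.4, 0.6]
opening: 0.223
```

{"name": "move_arm", "arguments": {
  "increments": [
    {"tx":0,"ty":0,"tz":0,"turn":0}
  ]
}}

```text
time_s: 18.18
eef_pos: [0.5066, 0.2205, 0.1561]
eef_rot: [-0.0, 0.64, 0.769, -0.0]
wrist_force: [-0.9, -0.2, -0.0]
opening: 0.224
```

{"name": "move_arm", "arguments": {
  "increments": [
    {"tx":0,"ty":0,"tz":0.001,"turn":0},
    {"tx":0,"ty":0,"tz":0.002,"turn":0},
    {"tx":0,"ty":0,"tz":0.003,"turn":0},
    {"tx":0,"ty":0,"tz":0.003,"turn":0},
    {"tx":0,"ty":0,"tz":0.003,"turn":0}
  ]
}}

```text
time_s: 18.6
eef_pos: [0.5066, 0.2205, 0.1531]
eef_rot: [-0.0, 0.64, 0.769, -0.0]
wrist_force: [-0.3, -0.3, -0.6]
opening: 0.222
```

```bash
python3 - <<'E'
from h import *
o=get_obs();P=o["eef_pos"];print("TCP locker",(P[:2]-F)@EX,(P[:2]-F)@EY,P[2],o["wrist_force"],o["torque"])
snap("side","side11")
for t,z,x in (("side9",.1681,-.0545),("side10",.159,-.0562),("side11",P[2],(P[:2]-F)@EX)):
    p,d,c=load(t);C=cloud(d,c);X=(C[...,:2]-F)@EX-x;Y=(C[...,:2]-F)@EY
    m=(X>.015)&(X<.05)&(abs(Y)<.015)&(C[...,2]>z-.02)&(C[...,2]<z+.06)&(X+x<-.003)
    q=C[m];pf=np.polyfit(X[m],C[...,2][m]-z,1);print(t,m.sum(),np.degrees(np.arctan(pf[0])),np.polyval(pf,[.02,.03,.04])*1000)
E
```

```text
TCP locker -0.06329325807193081 -0.0018999904890785505 0.15311553142794676 [-0.32278248 -0.31897739 -0.58466601] [-0.03217265  0.03717654  0.04458781]
side9 106 25.76012375182841 [15.15702296 19.98262856 24.80823417]
side10 108 28.314943797225645 [15.85362084 21.24143091 26.62924097]
side11 105 28.21271421327723 [14.89293108 20.25774141 25.62255174]
```

It is free now: no rotation and forces near zero, with the ring 6 mm lower. I'll check for the firm stop by pushing forward gently.

{"name": "move_arm", "arguments": {
  "increments": [
    {"tx":0,"ty":0.001,"tz":0,"turn":0},
    {"tx":0,"ty":0.002,"tz":0,"turn":0},
    {"tx":0,"ty":0.002,"tz":0,"turn":0},
    {"tx":0,"ty":0.002,"tz":0,"turn":0}
  ]
}}

```text
time_s: 18.98
eef_pos: [0.508, 0.2208, 0.1527]
eef_rot: [-0.001, 0.639, 0.769, -0.001]
wrist_force: [-4.0, -1.2, -1.6]
opening: 0.223
```

{"name": "move_arm", "arguments": {
  "increments": [
    {"tx":0,"ty":0.001,"tz":0,"turn":0},
    {"tx":0,"ty":0.002,"tz":0,"turn":0},
    {"tx":0,"ty":0.002,"tz":0,"turn":0},
    {"tx":0,"ty":0.002,"tz":0,"turn":0}
  ]
}}

```text
time_s: 19.32
eef_pos: [0.5087, 0.221, 0.152]
eef_rot: [-0.002, 0.639, 0.769, -0.002]
wrist_force: [-8.1, -1.3, -1.8]
opening: 0.223
```

{"name": "move_arm", "arguments": {
  "increments": [
    {"tx":0,"ty":-0.002,"tz":0,"turn":0},
    {"tx":0,"ty":-0.004,"tz":0,"turn":0},
    {"tx":0,"ty":-0.005,"tz":0.001,"turn":0},
    {"tx":0,"ty":-0.005,"tz":0.002,"turn":0},
    {"tx":0,"ty":-0.005,"tz":0.003,"turn":0},
    {"tx":0,"ty":-0.005,"tz":0.004,"turn":0},
    {"tx":0,"ty":-0.005,"tz":0.004,"turn":0}
  ]
}}

```text
time_s: 19.9
eef_pos: [0.5059, 0.2204, 0.1492]
eef_rot: [0.0, 0.64, 0.769, 0.0]
wrist_force: [-0.5, 0.3, 0.4]
opening: 0.225
```

{"name": "move_arm", "arguments": {
  "increments": [
    {"tx":0,"ty":0,"tz":0.001,"turn":0},
    {"tx":0,"ty":0,"tz":0.002,"turn":0},
    {"tx":0,"ty":0,"tz":0.003,"turn":0},
    {"tx":0,"ty":0,"tz":0.004,"turn":0},
    {"tx":0,"ty":0,"tz":0.004,"turn":0}
  ]
}}

```text
time_s: 20.32
eef_pos: [0.5056, 0.2203, 0.1449]
eef_rot: [-0.0, 0.64, 0.769, -0.0]
wrist_force: [-0.9, -0.6, -0.2]
opening: 0.223
```

{"name": "move_arm", "arguments": {
  "increments": [
    {"tx":0,"ty":0,"tz":0.001,"turn":0},
    {"tx":0,"ty":0,"tz":0.002,"turn":0},
    {"tx":0,"ty":0,"tz":0.003,"turn":0},
    {"tx":0,"ty":0,"tz":0.003,"turn":0}
  ]
}}

```text
time_s: 20.65
eef_pos: [0.5054, 0.2203, 0.1418]
eef_rot: [-0.0, 0.64, 0.769, -0.0]
wrist_force: [-0.7, 0.3, -1.1]
opening: 0.224
```

Free descent. Continuing.

{"name": "move_arm", "arguments": {
  "increments": [
    {"tx":0,"ty":0,"tz":0.001,"turn":0},
    {"tx":0,"ty":0,"tz":0.002,"turn":0},
    {"tx":0,"ty":0,"tz":0.003,"turn":0},
    {"tx":0,"ty":0,"tz":0.004,"turn":0},
    {"tx":0,"ty":0,"tz":0.004,"turn":0}
  ]
}}

```text
time_s: 21.07
eef_pos: [0.506, 0.2204, 0.1383]
eef_rot: [0.0, 0.64, 0.769, 0.0]
wrist_force: [-0.1, -0.0, 1.5]
opening: 0.217
```

{"name": "move_arm", "arguments": {
  "increments": [
    {"tx":0,"ty":0,"tz":0.001,"turn":0},
    {"tx":0,"ty":0,"tz":0.002,"turn":0},
    {"tx":0,"ty":0,"tz":0.003,"turn":0},
    {"tx":0,"ty":0,"tz":0.003,"turn":0}
  ]
}}

```text
time_s: 21.4
eef_pos: [0.5061, 0.2204, 0.1354]
eef_rot: [0.0, 0.64, 0.769, 0.0]
wrist_force: [-0.0, -0.5, 1.6]
opening: 0.223
```

{"name": "move_arm", "arguments": {
  "increments": [
    {"tx":0,"ty":0,"tz":0.001,"turn":0},
    {"tx":0,"ty":0,"tz":0.002,"turn":0},
    {"tx":0,"ty":0,"tz":0.003,"turn":0},
    {"tx":0,"ty":0,"tz":0.003,"turn":0}
  ]
}}

```text
time_s: 21.73
eef_pos: [0.5061, 0.2204, 0.1324]
eef_rot: [0.0, 0.64, 0.769, 0.0]
wrist_force: [0.5, -0.2, 1.7]
opening: 0.22
```

```bash
cat > tilt.py <<'E'
from h import *
import sys
o=get_obs();P=o["eef_pos"];x=(P[:2]-F)@EX;z=P[2];print("TCP locker",x.round(4),((P[:2]-F)@EY).round(4),z.round(4),o["wrist_force"].round(2),o["torque"].round(3),o["time_s"])
t=sys.argv[1];p,d,c=snap("side",t)
C=cloud(d,c);X=(C[...,:2]-F)@EX-x;Y=(C[...,:2]-F)@EY
m=(X>.015)&(X<.05)&(abs(Y)<.015)&(C[...,2]>z-.02)&(C[...,2]<z+.06)&(X+x<-.003)
pf=np.polyfit(X[m],C[...,2][m]-z,1);print(t,m.sum(),np.degrees(np.arctan(pf[0])),np.polyval(pf,[.02,.03,.04])*1000)
cv2.imwrite(f"pics/{t}z.png",cv2.resize(p[130:220,210:310],None,fx=6,fy=6,interpolation=2)[...,::-1])
E
python3 tilt.py side12
```

```text
TCP locker -0.0639 -0.0019 0.1324 [ 0.47 -0.21  1.74] [ 0.089 -0.518  0.047] 21.7333
side12 111 28.509508319039092 [15.62269947 21.0544054  26.48611133]
```

View pics/side12z.png

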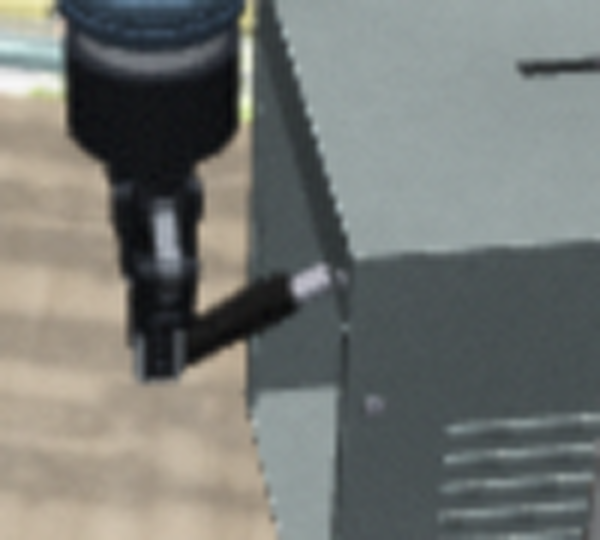

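{"name": "move_arm", "arguments": {
  "increments": [
    {"tx":0,"ty":0.0005,"tz":0.001,"turn":0},
    {"tx":0,"ty":0.001,"tz":0.002,"turn":0},
    {"tx":0,"ty":0.0015,"tz":0.003,"turn":0},
    {"tx":0,"ty":0.002,"tz":0.004,"turn":0},
    {"tx":0,"ty":0.0025,"tz":0.005,"turn":0},
    {"tx":0,"ty":0.0025,"tz":0.005,"turn":0}
  ]
}}

```text
time_s: 22.28
eef_pos: [0.5082, 0.2207, 0.127]
eef_rot: [-0.0, 0.64, 0.769, -0.0]
wrist_force: [0.4, -0.7, 2.7]
opening: 0.223
```

{"name": "move_arm", "arguments": {
  "increments": [
    {"tx":0,"ty":0.0005,"tz":0.001,"turn":0},
    {"tx":0,"ty":0.001,"tz":0.002,"turn":0},
    {"tx":0,"ty":0.0015,"tz":0.003,"turn":0},
    {"tx":0,"ty":0.002,"tz":0.004,"turn":0},
    {"tx":0,"ty":0.0025,"tz":0.005,"turn":0},
    {"tx":0,"ty":0.0025,"tz":0.005,"turn":0}
  ]
}}

```text
time_s: 22.78
eef_pos: [0.5111, 0.2213, 0.1223]
eef_rot: [0.0, 0.64, 0.769, 0.0]
wrist_force: [1.5, 0.9, 2.8]
opening: 0.22
```

```bash
python3 tilt.py side13
```

```text
TCP locker -0.0587 -0.002 0.1223 [1.5  0.87 2.78] [ 0.14  -0.734 -0.052] 22.7833
side13 109 32.99183112201485 [16.43303185 22.92508096 29.41713006]
```

Tilt is now 33° and the spanner is pivoting about the hook with about 4 N. I'll carry on along the arc to make it steeper.

{"name": "move_arm", "arguments": {
  "increments": [
    {"tx":0,"ty":0.0007,"tz":0.001,"turn":0},
    {"tx":0,"ty":0.0015,"tz":0.002,"turn":0},
    {"tx":0,"ty":0.0022,"tz":0.003,"turn":0},
    {"tx":0,"ty":0.003,"tz":0.004,"turn":0},
    {"tx":0,"ty":0.0037,"tz":0.005,"turn":0},
    {"tx":0,"ty":0.0045,"tz":0.006,"turn":0},
    {"tx":0,"ty":0.0045,"tz":0.006,"turn":0}
  ]
}}

```text
time_s: 23.42
eef_pos: [0.5151, 0.2221, 0.116]
eef_rot: [-0.0, 0.64, 0.769, -0.0]
wrist_force: [1.2, -0.0, 1.9]
opening: 0.224
```

{"name": "move_arm", "arguments": {
  "increments": [
    {"tx":0,"ty":0.0007,"tz":0.001,"turn":0},
    {"tx":0,"ty":0.0015,"tz":0.002,"turn":0},
    {"tx":0,"ty":0.0022,"tz":0.003,"turn":0},
    {"tx":0,"ty":0.003,"tz":0.004,"turn":0},
    {"tx":0,"ty":0.0037,"tz":0.005,"turn":0},
    {"tx":0,"ty":0.0045,"tz":0.006,"turn":0},
    {"tx":0,"ty":0.0045,"tz":0.006,"turn":0}
  ]
}}

```text
time_s: 24.0
eef_pos: [0.5197, 0.2229, 0.1101]
eef_rot: [0.0, 0.64, 0.769, 0.0]
wrist_force: [1.4, -0.2, 2.4]
opening: 0.222
```

```bash
python3 tilt.py side14
```

```text
TCP locker -0.05 -0.002 0.1101 [ 1.39 -0.17  2.41] [ 0.019 -0.607 -0.087] 24.0
side14 96 34.0285206633222 [18.34668961 25.09901971 31.85134981]
```

View pics/side14z.png

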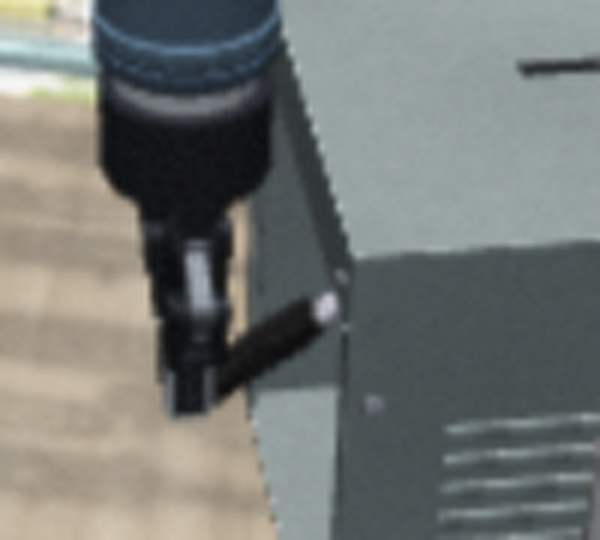

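{"name": "move_arm", "arguments": {
  "increments": [
    {"tx":0,"ty":0.0008,"tz":0.001,"turn":0},
    {"tx":0,"ty":0.0016,"tz":0.002,"turn":0},
    {"tx":0,"ty":0.0024,"tz":0.003,"turn":0},
    {"tx":0,"ty":0.0032,"tz":0.004,"turn":0},
    {"tx":0,"ty":0.0036,"tz":0.005,"turn":0},
    {"tx":0,"ty":0.0036,"tz":0.005,"turn":0}
  ]
}}

```text
time_s: 24.55
eef_pos: [0.5235, 0.2236, 0.1053]
eef_rot: [0.0, 0.64, 0.769, 0.0]
wrist_force: [1.9, -0.2, 3.3]
opening: 0.224
```

{"name": "move_arm", "arguments": {
  "increments": [
    {"tx":0,"ty":0,"tz":0,"turn":0},
    {"tx":0,"ty":0,"tz":0,"turn":0}
  ],
  "gripper": 0.15
}}

```text
time_s: 24.72
eef_pos: [0.5234, 0.2236, 0.1055]
eef_rot: [0.0, 0.64, 0.769, 0.0]
wrist_force: [2.0, 0.1, 4.0]
opening: 0.223
```

{"name": "move_arm", "arguments": {
  "increments": [
    {"tx":0,"ty":0,"tz":0,"turn":0},
    {"tx":0,"ty":0,"tz":0,"turn":0}
  ],
  "gripper": 0.2
}}

```text
time_s: 24.88
eef_pos: [0.5233, 0.2236, 0.1055]
eef_rot: [0.0, 0.64, 0.769, 0.0]
wrist_force: [2.6, -0.2, 3.3]
opening: 0.226
```

```bash
python3 tilt.py side15; python3 -c "
from h import *
print(get_obs()['opening'])"
```

```text
TCP locker -0.0463 -0.0019 0.1055 [ 2.62 -0.24  3.26] [ 0.078 -0.801 -0.142] 24.8833
side15 83 38.31544811973472 [17.77877452 25.68067743 33.58258034]
0.2200306458474943
```

Tilt is about 38°. The force on the tool points along the spanner, which shows the ring is captured on the prong. Next I'll loosen the grip gradually so it comes down with friction.

{"name": "move_arm", "arguments": {
  "increments": [
    {"tx":0,"ty":0,"tz":0,"turn":0},
    {"tx":0,"ty":0,"tz":0,"turn":0}
  ],
  "gripper": 0.215
}}

```text
time_s: 25.1
eef_pos: [0.5233, 0.2236, 0.1055]
eef_rot: [0.0, 0.64, 0.769, 0.0]
wrist_force: [3.0, -0.6, 3.4]
opening: 0.224
```

{"name": "move_arm", "arguments": {
  "increments": [
    {"tx":0,"ty":0,"tz":0,"turn":0},
    {"tx":0,"ty":0,"tz":0,"turn":0}
  ],
  "gripper": 0.222
}}

```text
time_s: 25.27
eef_pos: [0.5229, 0.2238, 0.1052]
eef_rot: [-0.0, 0.639, 0.769, -0.0]
wrist_force: [2.1, 1.6, 2.3]
opening: 0.223
```

```bash
python3 tilt.py side16; python3 -c "
from h import *
print(get_obs()['opening'])"
```

```text
TCP locker -0.0467 -0.0017 0.1052 [2.08 1.63 2.33] [ 0.164 -0.722  0.115] 25.2667
side16 88 39.78778449597094 [17.46172184 25.78979639 34.11787094]
0.22522176190102927
```

{"name": "move_arm", "arguments": {
  "increments": [
    {"tx":0,"ty":0,"tz":0.001,"turn":0},
    {"tx":0,"ty":0,"tz":0.002,"turn":0}
  ],
  "gripper": 0.223
}}

```text
time_s: 25.48
eef_pos: [0.523, 0.2236, 0.1031]
eef_rot: [-0.0, 0.64, 0.769, -0.0]
wrist_force: [3.4, 0.1, 2.9]
opening: 0.223
```

{"name": "move_arm", "arguments": {
  "increments": [
    {"tx":0,"ty":0,"tz":0.001,"turn":0},
    {"tx":0,"ty":0,"tz":0.002,"turn":0}
  ],
  "gripper": 0.224
}}

```text
time_s: 25.65
eef_pos: [0.5229, 0.2235, 0.1011]
eef_rot: [-0.0, 0.64, 0.769, -0.0]
wrist_force: [1.1, -0.3, 3.2]
opening: 0.227
```

```bash
python3 tilt.py side17; python3 -c "
from h import *
print(get_obs()['opening'])"
```

```text
TCP locker -0.0467 -0.0019 0.1011 [ 1.12 -0.33  3.18] [ 0.126 -0.627 -0.087] 25.65
side17 87 40.34796466272153 [18.04972466 26.54474382 35.03976298]
0.22655151047330074
```

{"name": "move_arm", "arguments": {
  "increments": [
    {"tx":0,"ty":0,"tz":0.002,"turn":0},
    {"tx":0,"ty":0,"tz":0.004,"turn":0},
    {"tx":0,"ty":0,"tz":0.004,"turn":0}
  ],
  "gripper": 0.225
}}

```text
time_s: 25.95
eef_pos: [0.5229, 0.2235, 0.0968]
eef_rot: [-0.0, 0.64, 0.769, -0.0]
wrist_force: [2.0, -0.2, 2.6]
opening: 0.227
```

{"name": "move_arm", "arguments": {
  "increments": [
    {"tx":0,"ty":0,"tz":0.002,"turn":0},
    {"tx":0,"ty":0,"tz":0.004,"turn":0},
    {"tx":0,"ty":0,"tz":0.004,"turn":0}
  ],
  "gripper": 0.226
}}

```text
time_s: 26.2
eef_pos: [0.5246, 0.2238, 0.094]
eef_rot: [0.001, 0.64, 0.769, 0.001]
wrist_force: [5.8, -0.0, 5.6]
opening: 0.228
```

```bash
python3 tilt.py side18; python3 -c "
from h import *
print(get_obs()['opening'])"
```

```text
TCP locker -0.045 -0.002 0.094 [ 5.76 -0.04  5.55] [ 0.242 -1.056 -0.072] 26.2
side18 84 41.65013785352364 [19.13481855 28.02889474 36.92297093]
0.23035922839076836
```

View pics/side18z.png

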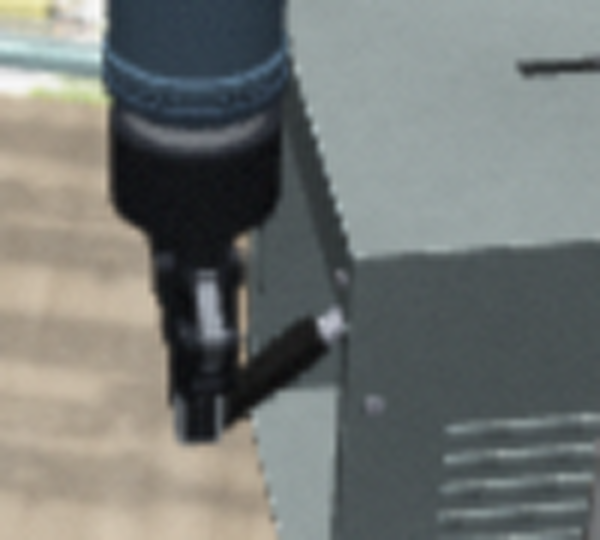

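{"name": "move_arm", "arguments": {
  "increments": [
    {"tx":0,"ty":0,"tz":-0.002,"turn":0}
  ],
  "gripper": 0.229
}}

```text
time_s: 26.33
eef_pos: [0.5235, 0.2237, 0.0954]
eef_rot: [0.0, 0.639, 0.769, 0.0]
wrist_force: [1.2, 1.4, 2.3]
opening: 0.229
```

{"name": "move_arm", "arguments": {
  "increments": [
    {"tx":0,"ty":0,"tz":0,"turn":0}
  ],
  "gripper": 0.231
}}

```text
time_s: 26.42
eef_pos: [0.5232, 0.2237, 0.0956]
eef_rot: [0.0, 0.639, 0.769, 0.0]
wrist_force: [3.5, 1.4, 4.6]
opening: 0.228
```

{"name": "move_arm", "arguments": {
  "increments": [
    {"tx":0,"ty":0,"tz":0,"turn":0}
  ],
  "gripper": 0.233
}}

```text
time_s: 26.5
eef_pos: [0.5233, 0.2236, 0.0954]
eef_rot: [0.0, 0.64, 0.769, 0.0]
wrist_force: [3.5, -0.1, 3.5]
opening: 0.232
```

```bash
python3 tilt.py side19; python3 -c "
from h import *
print(get_obs()['opening'])"
```

```text
TCP locker -0.0464 -0.0019 0.0954 [ 3.48 -0.11  3.45] [ 0.097 -0.805 -0.046] 26.5
side19 89 43.40522339596573 [18.13940532 27.59766229 37.05591926]
0.2392256884620551
```

{"name": "move_arm", "arguments": {
  "increments": [
    {"tx":0,"ty":0,"tz":0.001,"turn":0},
    {"tx":0,"ty":0,"tz":0.001,"turn":0}
  ],
  "gripper": 0.236
}}

```text
time_s: 26.72
eef_pos: [0.5237, 0.2237, 0.0945]
eef_rot: [0.0, 0.64, 0.769, 0.001]
wrist_force: [3.9, 0.8, 5.0]
opening: 0.237
```

{"name": "move_arm", "arguments": {
  "increments": [
    {"tx":0,"ty":0,"tz":0.001,"turn":0},
    {"tx":0,"ty":0,"tz":0.001,"turn":0}
  ],
  "gripper": 0.239
}}

```text
time_s: 26.88
eef_pos: [0.524, 0.2237, 0.0937]
eef_rot: [0.001, 0.64, 0.769, 0.001]
wrist_force: [6.0, 0.6, 5.4]
opening: 0.237
```

```bash
python3 tilt.py side20; python3 -c "
from h import *
print(get_obs()['opening'])"
```

```text
TCP locker -0.0456 -0.002 0.0937 [6.05 0.62 5.41] [ 0.241 -1.033  0.043] 26.8833
side20 86 41.065347792586266 [19.55926207 28.27217322 36.98508437]
0.24036175370836566
```

View pics/side20z.png

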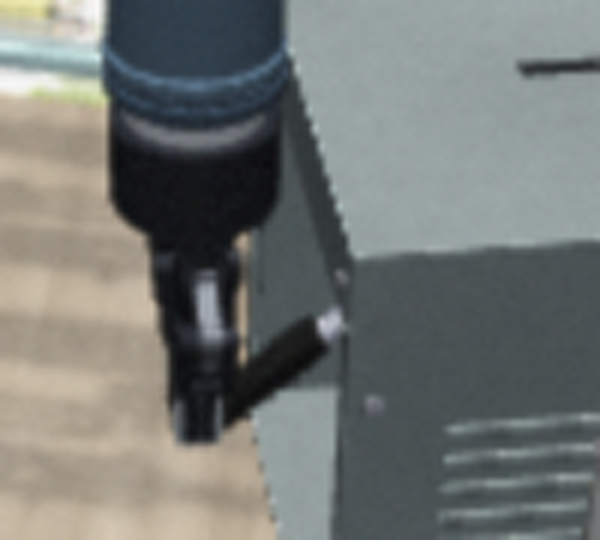

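{"name": "move_arm", "arguments": {
  "increments": [
    {"tx":0,"ty":0,"tz":-0.002,"turn":0},
    {"tx":0,"ty":0,"tz":-0.002,"turn":0}
  ],
  "gripper": 0.239
}}

```text
time_s: 27.1
eef_pos: [0.5229, 0.2236, 0.0952]
eef_rot: [-0.0, 0.64, 0.769, -0.0]
wrist_force: [4.8, 1.1, 2.3]
opening: 0.242
```

{"name": "move_arm", "arguments": {
  "increments": [
    {"tx":0,"ty":0,"tz":0,"turn":0}
  ],
  "gripper": 0.242
}}

```text
time_s: 27.18
eef_pos: [0.523, 0.2236, 0.0951]
eef_rot: [-0.0, 0.64, 0.769, -0.0]
wrist_force: [4.2, 0.9, 3.6]
opening: 0.242
```

{"name": "move_arm", "arguments": {
  "increments": [
    {"tx":0,"ty":0,"tz":0,"turn":0}
  ],
  "gripper": 0.245
}}

```text
time_s: 27.27
eef_pos: [0.5225, 0.2235, 0.0949]
eef_rot: [-0.0, 0.64, 0.769, -0.001]
wrist_force: [2.5, -0.4, 1.4]
opening: 0.241
```

```bash
python3 tilt.py side21; python3 -c "
from h import *
print(get_obs()['opening'])"
```

```text
TCP locker -0.0471 -0.0019 0.0949 [ 2.5 -0.4  1.4] [ 0.113 -0.397  0.017] 27.2667
side21 90 43.76571075809373 [17.47711596 27.05528963 36.63346331]
0.24418136680029398
```

{"name": "move_arm", "arguments": {
  "increments": [
    {"tx":0,"ty":0.0005,"tz":0.001,"turn":0},
    {"tx":0,"ty":0.0005,"tz":0.002,"turn":0}
  ],
  "gripper": 0.246
}}

```text
time_s: 27.48
eef_pos: [0.5219, 0.2234, 0.092]
eef_rot: [-0.001, 0.639, 0.769, -0.002]
wrist_force: [-0.2, -0.6, -0.1]
opening: 0.25
```

{"name": "move_arm", "arguments": {
  "increments": [
    {"tx":0,"ty":0,"tz":0.002,"turn":0},
    {"tx":0,"ty":0,"tz":0.003,"turn":0}
  ],
  "gripper": 0.248
}}

```text
time_s: 27.65
eef_pos: [0.5224, 0.2235, 0.0892]
eef_rot: [-0.001, 0.639, 0.769, -0.001]
wrist_force: [-0.3, 0.5, -0.3]
opening: 0.249
```

```bash
python3 tilt.py side22; python3 -c "
from h import *
print(get_obs()['opening'])"
```

```text
TCP locker -0.0472 -0.0019 0.0892 [-0.33  0.48 -0.35] [-0.005  0.016 -0.023] 27.65
0.24904817379904973Traceback (most recent call last):
  File "tilt.py", line 7, in <module>
    pf=np.polyfit(X[m],C[...,2][m]-z,1);print(t,m.sum(),np.degrees(np.arctan(pf[0])),np.polyval(pf,[.02,.03,.04])*1000)
    raise TypeError("expected non-empty vector for x")
TypeError: expected non-empty vector for x
```

The spanner has been released. I'll draw the gripper straight back and wait for the swing to die.

{"name": "move_arm", "arguments": {
  "increments": [
    {"tx":0,"ty":-0.03,"tz":0,"turn":0},
    {"tx":0,"ty":-0.07,"tz":0,"turn":0},
    {"tx":0,"ty":-0.1,"tz":0,"turn":0},
    {"tx":0,"ty":-0.13,"tz":0,"turn":0},
    {"tx":0,"ty":-0.15,"tz":0,"turn":0},
    {"tx":0,"ty":-0.15,"tz":0,"turn":0}
  ]
}}

```text
time_s: 28.2
eef_pos: [0.3712, 0.1958, 0.0891]
eef_rot: [-0.002, 0.639, 0.769, -0.002]
wrist_force: [-0.2, 0.4, 0.9]
opening: 0.242
```

```bash
python3 - <<'E'
from h import *
p,d,c=snap("side","side23");cv2.imwrite("pics/s23z.png",cv2.resize(p[100:260,190:350],None,fx=4,fy=3.6,interpolation=2)[...,::-1])
snap("wrist","w23");print(get_obs()["time_s"])
E
```

```text
28.3
```

View pics/s23z.png

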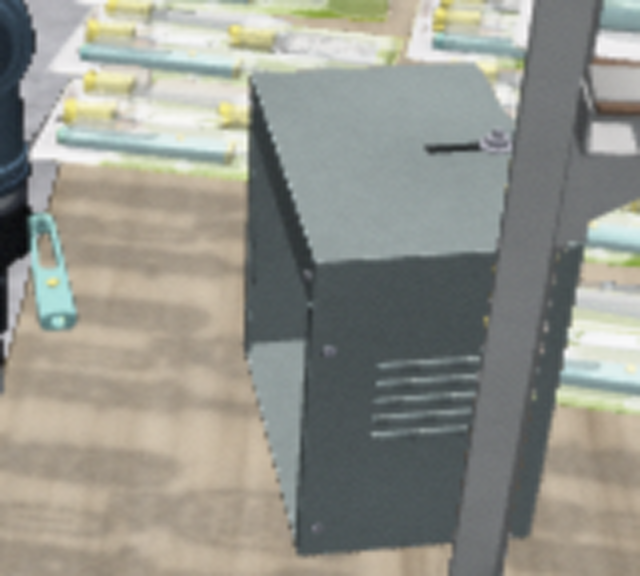

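View pics/w23.png

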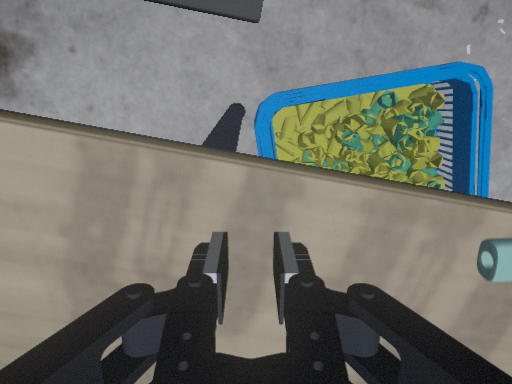

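```bash
python3 - <<'E'
from h import *
o=get_obs();c=viewer.get_calibration("wrist");M=Rq(o["eef_rot"])
tc=M.T@(c["origin"]-o["eef_pos"]);RC=M.T@Rq(c["attitude"])
print(tc,RC[:,2])
for tx,z in ((-.2,.09),(-.2,.03),(-.25,.03),(-.28,.05)):
    yy=YAW+np.pi;y=np.array([np.cos(yy),np.sin(yy),0]);zt=np.array([0,0,-1]);x=np.cross(y,zt);Mn=np.stack([x,y,zt],1)
    P=np.array([*LW(tx,0),z]);o2=P+Mn@tc;A=Mn@RC
    for pt in ([.115,0,.216],[.115,0,.03],[.1,0,.008]):
        W=np.array([*LW(*pt[:2]),pt[2]]);q=(W-o2)@A;K=c["intrinsics"];print(tx,z,pt,"cam z",o2[2].round(3),(K[0,0]*q[0]/-q[2]+K[0,2]).round(),(-K[1,1]*q[1]/-q[2]+K[1,2]).round(),q[2].round(3))
E
```

```text
[ 0.00031996 -0.0791044  -0.14254059] [-6.38495692e-04 -3.03452871e-01 -9.52846235e-01]
-0.2 0.09 [0.115, 0, 0.216] cam z 0.233 252.0 1583.0 0.056
-0.2 0.09 [0.115, 0, 0.03] cam z 0.233 249.0 -618.0 -0.121
-0.2 0.09 [0.1, 0, 0.008] cam z 0.233 249.0 -461.0 -0.147
-0.2 0.03 [0.115, 0, 0.216] cam z 0.173 251.0 820.0 0.113
-0.2 0.03 [0.115, 0, 0.03] cam z 0.173 248.0 -1235.0 -0.064
-0.2 0.03 [0.1, 0, 0.008] cam z 0.173 249.0 -803.0 -0.09
-0.25 0.03 [0.115, 0, 0.216] cam z 0.173 251.0 871.0 0.128
-0.25 0.03 [0.115, 0, 0.03] cam z 0.173 248.0 -2004.0 -0.049
-0.25 0.03 [0.1, 0, 0.008] cam z 0.173 248.0 -1221.0 -0.075
-0.28 0.05 [0.115, 0, 0.216] cam z 0.193 251.0 1029.0 0.118
-0.28 0.05 [0.115, 0, 0.03] cam z 0.193 248.0 -1835.0 -0.059
-0.28 0.05 [0.1, 0, 0.008] cam z 0.193 249.0 -1195.0 -0.085
```

```bash
python3 - <<'E'
from h import *
print(LW(-.08,-.09));rel([*LW(-.08,-.09),.354],10.55)
E
```

```text
[0.50633078 0.13087392]
t 28.3 pos [0.3761 0.1965 0.0905] yyaw 10.5 F [0.23 0.06 0.02] op 0.248
rel mm [ -88.2  116.4 -263.4] turn -0.05
```

{"name": "move_arm", "arguments": {
  "increments": [
    {"tx":-0.02,"ty":0,"tz":-0.04,"turn":0},
    {"tx":-0.04,"ty":0,"tz":-0.08,"turn":0},
    {"tx":-0.06,"ty":0,"tz":-0.12,"turn":0},
    {"tx":-0.08,"ty":0,"tz":-0.16,"turn":0},
    {"tx":-0.088,"ty":0.02,"tz":-0.2,"turn":0},
    {"tx":-0.088,"ty":0.05,"tz":-0.24,"turn":0},
    {"tx":-0.088,"ty":0.08,"tz":-0.263,"turn":0},
    {"tx":-0.088,"ty":0.1,"tz":-0.263,"turn":0},
    {"tx":-0.088,"ty":0.114,"tz":-0.263,"turn":0},
    {"tx":-0.088,"ty":0.114,"tz":-0.263,"turn":0},
    {"tx":-0.088,"ty":0.114,"tz":-0.263,"turn":0}
  ]
}}

```text
time_s: 29.22
eef_pos: [0.5051, 0.1304, 0.3527]
eef_rot: [-0.0, 0.64, 0.769, -0.0]
wrist_force: [-0.6, 0.0, -0.4]
opening: 0.249
```

```bash
python3 - <<'E'
from h import *
p,d,c=snap("wrist","w24");print(get_obs()["time_s"])
for pt in ([.115,0,.02],[.115,0,.09],[.15,0,.03]): print(pt,proj([*LW(*pt[:2]),pt[2]],c))
E
```

```text
29.2667
[0.115, 0, 0.02] [[307.21384677 258.77679753]]
[0.115, 0, 0.09] [[315.34236542 284.77742652]]
[0.15, 0, 0.03] [[307.13642235 281.65569169]]
```

View pics/w24.png

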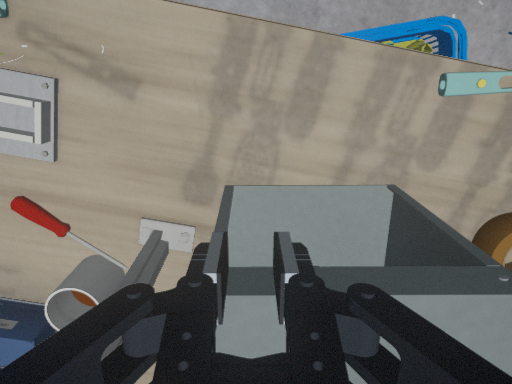

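```bash
python3 - <<'E'
from h import *
rel([*LW(-.07,-.20),.25],10.55)
E
```

```text
t 29.27 pos [0.5042 0.1304 0.3525] yyaw 10.48 F [-0.8  -1.04 -0.09] op 0.247
rel mm [-110.    12.5  102.5] turn -0.07
```

{"name": "move_arm", "arguments": {
  "increments": [
    {"tx":-0.04,"ty":0,"tz":0,"turn":0},
    {"tx":-0.08,"ty":0,"tz":0.02,"turn":0},
    {"tx":-0.11,"ty":0.005,"tz":0.05,"turn":0},
    {"tx":-0.11,"ty":0.01,"tz":0.08,"turn":0},
    {"tx":-0.11,"ty":0.01,"tz":0.102,"turn":0},
    {"tx":-0.11,"ty":0.01,"tz":0.102,"turn":0},
    {"tx":-0.11,"ty":0.01,"tz":0.102,"turn":0}
  ],
  "gripper": 0
}}

```text
time_s: 29.85
eef_pos: [0.5326, 0.0244, 0.2504]
eef_rot: [-0.001, 0.64, 0.769, -0.001]
wrist_force: [1.2, -0.6, -0.2]
opening: -0.001
```

```bash
python3 - <<'E'
from h import *
p,d,c=snap("wrist","w25");print(get_obs()["time_s"])
for pt in ([.115,0,.02],[.115,0,.09],[.15,0,.03]): print(pt,proj([*LW(*pt[:2]),pt[2]],c))
E
```

```text
29.9
[0.115, 0, 0.02] [[405.22733367 294.57466326]]
[0.115, 0, 0.09] [[433.32053153 333.95705196]]
[0.15, 0, 0.03] [[404.92879522 322.60828273]]
```

View pics/w25.png

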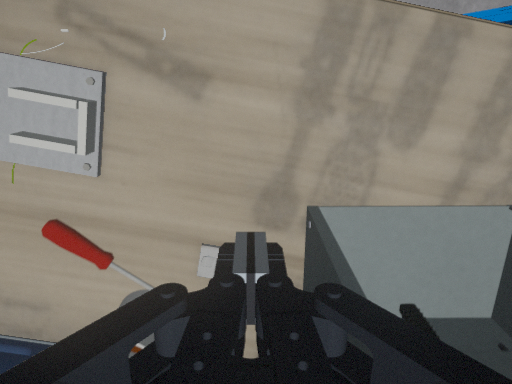

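The wrist view into the locker shows the black grip hanging at about (405–435, 305–345), close to the plumb prediction of (405,295)–(433,334). I'll wait and check that it has stopped moving.

{"name": "move_arm", "arguments": {
  "increments": [
    {"tx":0,"ty":0,"tz":0,"turn":0},
    {"tx":0,"ty":0,"tz":0,"turn":0},
    {"tx":0,"ty":0,"tz":0,"turn":0},
    {"tx":0,"ty":0,"tz":0,"turn":0},
    {"tx":0,"ty":0,"tz":0,"turn":0},
    {"tx":0,"ty":0,"tz":0,"turn":0},
    {"tx":0,"ty":0,"tz":0,"turn":0},
    {"tx":0,"ty":0,"tz":0,"turn":0},
    {"tx":0,"ty":0,"tz":0,"turn":0},
    {"tx":0,"ty":0,"tz":0,"turn":0},
    {"tx":0,"ty":0,"tz":0,"turn":0},
    {"tx":0,"ty":0,"tz":0,"turn":0},
    {"tx":0,"ty":0,"tz":0,"turn":0},
    {"tx":0,"ty":0,"tz":0,"turn":0},
    {"tx":0,"ty":0,"tz":0,"turn":0},
    {"tx":0,"ty":0,"tz":0,"turn":0},
    {"tx":0,"ty":0,"tz":0,"turn":0},
    {"tx":0,"ty":0,"tz":0,"turn":0},
    {"tx":0,"ty":0,"tz":0,"turn":0},
    {"tx":0,"ty":0,"tz":0,"turn":0}
  ]
}}

```text
time_s: 31.57
eef_pos: [0.534, 0.0243, 0.2513]
eef_rot: [-0.0, 0.64, 0.769, 0.0]
wrist_force: [0.2, -0.3, -0.0]
opening: -0.001
```

```bash
python3 - <<'E'
from h import *
def ana(t):
    p,d,c=load(t);C=cloud(d,c);X=(C[...,:2]-F)@EX;Y=(C[...,:2]-F)@EY;g=p.max(2)
    m=(X>.03)&(X<.155)&(abs(Y)<.05)&(C[...,2]>.012)&(C[...,2]<.2)
    print(t,m.sum(),"tail z",C[...,2][m].min().round(4),"mean",X[m].mean().round(4),Y[m].mean().round(4),C[...,2][m].mean().round(4),"slope dx/dz",np.polyfit(C[...,2][m],X[m],1).round(3),"dy/dz",np.polyfit(C[...,2][m],Y[m],1).round(3))
ana("w25")
for i in range(26,36):
    snap("wrist",f"w{i}");ana(f"w{i}")
print(get_obs()["time_s"])
E
```

```text
w25 593 tail z 0.0193 mean 0.1268 0.0025 0.049 slope dx/dz [-0.058  0.13 ] dy/dz [ 0.117 -0.003]
w26 653 tail z 0.0189 mean 0.1268 0.0011 0.0514 slope dx/dz [-0.055  0.13 ] dy/dz [ 0.101 -0.004]
w27 655 tail z 0.0202 mean 0.1268 0.0011 0.0513 slope dx/dz [-0.053  0.13 ] dy/dz [ 0.102 -0.004]
w28 654 tail z 0.0206 mean 0.1268 0.0011 0.0512 slope dx/dz [-0.052  0.13 ] dy/dz [ 0.104 -0.004]
w29 655 tail z 0.0205 mean 0.1268 0.0011 0.0513 slope dx/dz [-0.054  0.13 ] dy/dz [ 0.103 -0.004]
w30 655 tail z 0.0196 mean 0.1268 0.0011 0.0514 slope dx/dz [-0.053  0.129] dy/dz [ 0.103 -0.004]
w31 654 tail z 0.0191 mean 0.1268 0.0011 0.0513 slope dx/dz [-0.051  0.129] dy/dz [ 0.104 -0.004]
w32 655 tail z 0.0214 mean 0.1268 0.0012 0.0513 slope dx/dz [-0.052  0.129] dy/dz [ 0.103 -0.004]
w33 653 tail z 0.02 mean 0.1268 0.0011 0.0512 slope dx/dz [-0.053  0.13 ] dy/dz [ 0.104 -0.004]
w34 652 tail z 0.0201 mean 0.1269 0.0012 0.0513 slope dx/dz [-0.052  0.13 ] dy/dz [ 0.103 -0.004]
w35 656 tail z 0.02 mean 0.1268 0.0011 0.0513 slope dx/dz [-0.052  0.129] dy/dz [ 0.103 -0.004]
32.0667
```

It is motionless over 0.5 s and close to plumb. The tail is at 20 mm, which puts the ring at about 218 mm. I'll look at the lean more carefully, since it hints at whether the latch closed.

```bash
python3 - <<'E'
from h import *
Cs=[]
for i in range(26,36):
    p,d,c=load(f"w{i}");Cs.append(cloud(d,c))
C=np.median(Cs,0)
X=(C[...,:2]-F)@EX;Y=(C[...,:2]-F)@EY;Z=C[...,2]
m=(X>.03)&(X<.155)&(abs(Y)<.05)&(Z>.012)&(Z<.2)
for z in np.arange(.018,.09,.006):
    s=m&(Z>z)&(Z<z+.006)
    if s.sum()>3: print(round(z*1000),s.sum(),"X",np.percentile(X[s],[2,25,50,75,98]).round(4)*1000,"Y",np.percentile(Y[s],[2,50,98]).round(4)*1000)
# back panel / floor check of calibration
b=(X>.155)&(X<.18)&(abs(Y)<.1)&(Z>.02)&(Z<.15);print("back x",np.median(X[b])*1000 if b.any() else None,b.sum())
f=(X>.02)&(X<.1)&(abs(Y)<.08)&(Z<.012);print("floor z",np.median(Z[f])*1000)
cv2.imwrite("pics/w35z.png",cv2.resize(p[270:384,370:512],None,fx=5,fy=5,interpolation=2)[...,::-1])
E
```

```text
18 31 X [125.7 126.3 126.7 128.3 134.9] Y [-7.3 -2.2  9.3]
24 59 X [125.7 126.  126.4 128.  136.5] Y [-7.4 -1.6 11.8]
30 68 X [125.5 125.9 126.3 128.  137.1] Y [-7.7 -1.2 12.4]
36 72 X [125.4 125.9 126.1 128.5 138.9] Y [-7.8 -2.  11.9]
42 63 X [125.4 125.8 126.  127.  135.7] Y [-7.8 -0.1 10.5]
48 76 X [125.3 125.7 126.1 127.3 133.7] Y [-8.  -0.8 11.9]
54 70 X [125.2 125.7 125.9 126.4 129.9] Y [-8.   0.1 11.9]
60 64 X [125.1 125.5 125.7 126.  127.6] Y [-7.9  2.  11.6]
66 47 X [125.2 125.5 125.8 126.  126.7] Y [-5.9  1.6 10.6]
72 54 X [124.9 125.4 125.5 125.7 126.1] Y [-3.7  4.3 12.1]
78 36 X [124.9 125.2 125.4 125.7 126.3] Y [ 1.2  6.1 11.5]
84 15 X [125.  125.2 125.3 125.5 126.1] Y [ 5.2  8.3 10.8]
back x 159.89214945496738 1196
floor z 6.091396918148306
```

View pics/w35z.png

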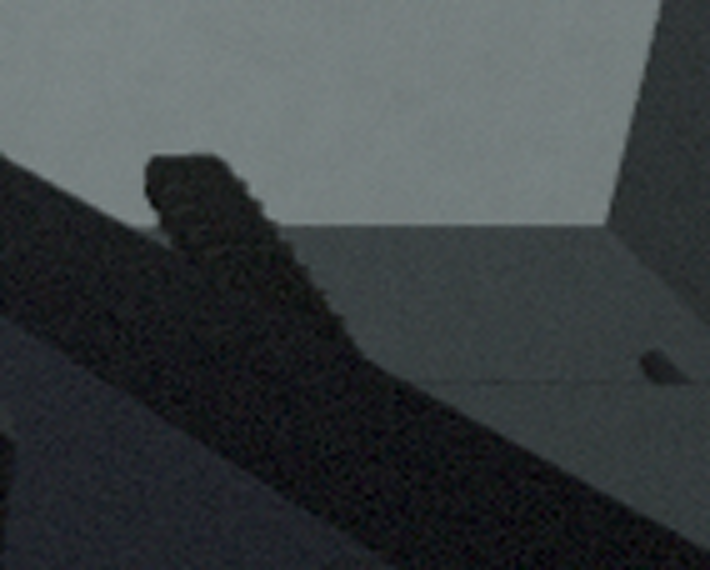

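The spanner is plumb to within about 1°, and the ring sits at roughly x = 0.13, y ≈ 0. That is back in the gap, well behind the prong, so nothing blocks the latch. I'll do a last check on the bystanders from the top camera and then hand in.

```bash
python3 - <<'E'
from h import *
p1,_,c=load("top0");p2,_,_=snap("top","tend")
def cen(p,box,f):
    h=cv2.cvtColor(p,cv2.COLOR_RGB2HSV);x0,y0,x1,y1=box;m=f(h[y0:y1,x0:x1]);v,u=np.nonzero(m);return len(u),(u.mean()+x0).round(2),(v.mean()+y0).round(2)
red=lambda h:((h[...,0]<8)|(h[...,0]>172))&(h[...,1]>150)
teal=lambda h:(h[...,0]>75)&(h[...,0]<100)&(h[...,1]>60)&(h[...,2]>110)
for p in(p1,p2): print(cen(p,(340,140,390,170),red),cen(p,(135,240,200,270),teal))
o=get_obs();print(o["time_s"],o["wrist_force"],o["dq"])
workorder.hand_in()
E
```

```text
(188, np.float64(366.34), np.float64(155.29)) (91, np.float64(158.89), np.float64(260.51))
(0, np.float64(nan), np.float64(nan)) (92, np.float64(158.72), np.float64(260.46))
32.1167 [ 1.02215385  0.37802912 -0.11696466] [-7.25179176e-04  7.87307857e-05 -4.62533622e-04 -1.06231579e-03
  2.47151935e-04 -3.50100312e-04]
the job is handed in; nothing more can be done<stdin>:4: RuntimeWarning: Mean of empty slice.
  ret = ret.dtype.type(ret / rcount)
```

The spanner is hanging in the locker, and I handed the job in at 32 s. I couldn't see the latch in any camera, so that it is closed is inferred.

**What I did**
- I took the spanner by the tail of its grip and tilted it ring-up by lowering its shank onto the jig's fixed red clamp handle.
- I brought it in under the header. The first approach was about 5 mm too high: it pushed the latch, but the near side of the ring slid onto the top of the prong.
- I drew back under a light downward load until the prong tip dropped into the hole, confirmed the firm stop, and lowered the ring over the prong.
- I then swung the tail down to about 43° from level and loosened the grip little by little until it let go.

**What the last checks showed**
- **Hanging:** the spanner is plumb to about 1° and did not move over 0.5 s. The tail is 20 mm above the bench, so the ring is at about 218 mm. The ring is about 133 mm in and within a few mm of the middle.
- **Forces:** the highest wrist reading was about 9 N. I have no reading of any knock against the back panel while it swung after release.
- **Latch:** the ring sits deep in the gap, clear of the latch's path, so it should have closed.
- **Teal handle:** it has not moved.
- **Screwdriver:** my final top-camera check failed, because the arm hid it. It looked undisturbed in the last wrist picture, but I made no position measurement there.

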